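# Load a power module into a clamshell test fixture and click its lid shut

### The arm

A 7-joint arm with a two-finger parallel gripper is mounted at the origin on the work surface. World frame = base frame: x ahead of the robot, y to its left, z up, the work surface at z = 0. Lengths are in mm, angles in rad, forces in N, time in s.
With the tool pointing down it reaches from about 400 to 875 mm from the base axis. Payload 4.4 kg.
Tool frame: the origin (TCP) lies midway between the tips of the shut fingers; the grasp point (between the pads) lies 19 mm behind it (ctrl.grip_point_offset is the distance from the TCP to the grasp point, in mm); z points along the fingers, y is the direction in which the jaws open and shut (so a half turn about z gives the same grasp; the last joint's range is limited). The gripper opens to 85 mm and grips with 20 to 120 N. Pads are 22 mm wide; open, the fingers measure 114 mm over their backs; the gripper's body (76 mm by 85 mm) begins 54 mm behind the grasp point. The pads swing forward as they close: fully open they stand 13 mm farther back than shut.
Start: joints at [1.036, 0.628, 0.038, 1.517, -0.027, 0.996, -0.02], TCP at [293.709, -579.873, 231.313] pointing down, gripper open.
Joint ranges: [-3.06, 3.06], [-0.37, 2.12], [-1.25, 1.32], [0.18, 2.47], [-1.1, 4.24], [0.23, 1.98], [-2.94, 2.94]. Speed limits (rad/s): [2.57, 2.57, 3.14, 3.14, 3.14, 3.14, 3.14].

### API

Orientations are given as [roll, pitch, yaw] about the fixed x, y, z axes, in that order (R = Rz(yaw) Ry(pitch) Rx(roll)).
In Python, from cell import ctrl, imaging, models gives the robot as it stands. The module is installed in compiled form; this text tells all that it offers.
- The arm moves only by the tool drive_tool, never from a script. Its argument "deltas" is text: rows parted by semicolons, each of 5 numbers parted by spaces: the shift along the tool's x, y, z in m, then the turn about the tool's z in degrees, then the finger opening in m, from 0 to 0.0854. A call has 1 to 12 rows; each row is the pose to reach, as a shift and turn from the pose commanded when the call began, along the tool's axes at that moment; what a row does not reach only later rows make up. A row lasts 1/8 s, in which the tool goes at most 62.5 mm and 10.7 degrees, less where a joint would pass 70% of its speed; a pose out of reach is approached as far as the arm can. A call with a gripper value outside its range is refused whole. The fingers move at their own pace and stop on an object; the grip force is fixed at half the most. Time passes only in rows, so rows that repeat a pose let the fingers close. It gives the time, the measured TCP pose, the force and the opening at its end, in the units of the state.
- ctrl.read_state(): the state, without advancing time (a new reading comes with each control period).
- imaging.get_image(name): name is "scene" or "side" or "wrist"; returns a dict with "color" (480x640x3 uint8, red, green, blue), "range_z" (480x640 float32, mm along the optical axis (not along the pixel's ray), 0 where there is no reading), "vfov" (degrees; the focal length in pixels is half the picture's height over the tangent of half this angle, whatever the lens; pixels are square), "cx", "cy" (the principal point, pixels), "extrinsics" (4x4, takes a point from camera to world coordinates). Camera axes: x right, y down, z forward; pixel columns grow to the right and rows downward; lengths in mm; the calibration is good to about 2 mm. A picture is of the moment at which its call begins.
- ctrl.finish_job(): hands the job in, once; it reports no verdict.
Trained networks look in a picture, given as the dict that the camera call returned (one of the last four; its "shot" number tells which), for a name from the list of things; names that differ only in an ending like _2 or _b are one class to them, and where a whole thing is asked for, a point or a joint stands for the part that bears it (a point fixed in the world has none). Each returns a list of dicts, best first, with "score" (0 to 1); they miss things now and then, are a little off and sometimes report something else, mostly with a low value. They report only what shows in the picture. A call takes as long as a camera call. They do not tell look-alikes from the thing itself.
- models.spot_in(picture, thing): "point" ([column, row] in pixels, amid what is visible of it).
- models.landmark_of(picture, thing): "point" ([column, row] in pixels: a listed point, or the origin of a listed thing).
The state is a dict: "clock": time; "qpos": joint angles; "qd": joint speeds; "tau": joint torques, N m; "eef_pos": TCP position; "tool_rot": TCP orientation; "force": force on the tool from outside, world axes, zero at the start; "torque": the same for the moment, N m; "width": finger opening in mm.
Only numpy, scipy, OpenCV 4.12 (cv2) and the standard library are available. Lean on these libraries where they do the work, as an engineer would, in place of code of your own. Each camera call takes 0.05 s, during which the arm holds its last target.

### The job

Load the finned power module from the mat into the nest of the clamshell test fixture so that it sits level between the guides, and let go of it there. Then swing the spring-loaded lid over and press its free edge down past the spring catch until it clicks and stays shut on its own. Be gentle: never lean on the fixture with more than 25 N, do not knock or drop the module into it, and leave the other things on the bench where they are.

Things in the scene. Friction and masses are not known exactly. Their poses are not given: they have to be found in the camera images.
- module: The part to load, on the mat: dark green circuit board 64 x 44 x 5 mm (x, y, z) with a bare aluminium finned heatsink 40 x 26 x 20 mm centred on it; 25 mm tall in all, about 110 g. Origin: centre of its underside; z up. Grip the heatsink across its 26 mm width (along y). Either way round fits the nest.
- fixture: Aluminium clamshell test fixture with a grey lid. Origin: centre of its underside; x points from hinge to catch, y along the hinge. Bed 150 x 96 mm, deck 22 mm above the bench; on soft rubber feet it sinks about 1 mm per 5 N pressed on it, 5 mm at most. Hinge ears 16 x 12 mm, up to 64 mm high, at x = -62, y = +-41 mm.
- nest (a point): Nest centre on the sprung contact plate, 10 mm from the fixture's origin along its x, 25 mm above the bench: where the seated module's underside centre rests, long side along the fixture's x. Four guide bars, tops 4 mm above this point, surround it with 1.5 mm of play each side and no lead-in.
- hinge (a point): Middle of the lid's hinge axis, 56 mm above the bench, 62 mm behind the fixture's origin; the axis runs along the fixture's y.
- catch (a point): Tip of the sprung steel catch nose, 48 mm above the bench, on the outer (+x) face of the catch post (12 x 32 mm, up to 50 mm high) at the fixture's x = 62 mm.
- lid_edge (a point): The place to press: on the lid's outer face (upper when shut), mid width, 122 mm from the hinge axis, 6 mm short of the free edge. When shut this face is level, 64 mm above the bench. Lid plate 66 mm wide, 8 mm thick, reaching 128 mm from the hinge; a tongue 22 mm wide hangs 16 mm under its free edge with a ridge that snaps under the catch. A pad under the lid presses on the heatsink.
- lid (a joint): Lid angle, rad: 0 shut and level; 1.75 to 2.05 at the start, past upright, leaning away from the nest. A spring pushes it open with 1 to 4 N at the edge, so it rises if let go before the catch snaps. The ridge meets the catch at about 0.06; the snap, at about 0.04, takes 15 to 20 N at the free edge; latched it rests at about 0.005. It cannot latch if the module is not down in the guides.
- probes (a joint): How far the contact plate under the module is pressed down, m: 0 = free or with only the module's weight on it, about 0.002 when the lid is latched on a seated module.
- small_board: Bystander: square bare circuit board 34 x 34 mm, 6 mm tall, on the mat. Origin: centre of its underside.
- tweezers: Bystander: steel tweezers 100 mm long, 8 mm tall, on the mat's outer side. Origin: middle of their underside, x along them.
- screwdriver: Bystander: screwdriver 160 mm long lying on the bench.
- spool: Bystander: wire spool, 50 mm across, 45 mm tall. Origin: centre of its underside.
- flux_bottle: Bystander: small white bottle, 34 mm across, 75 mm tall. Origin: centre of its underside.
- cup: Bystander: clear plastic cup, 68 mm across, 65 mm tall. Origin: centre of its underside.
- meter: Bystander: grey hand-held meter 150 x 75 x 45 mm lying on the bench. Origin: centre of its underside.
Things that resemble listed ones, but are neither listed nor needed, are in the scene too. Leave any blue look-alike of the fixture alone.

How it is judged (in metres and radians):
On the way, in this order (a step that is already met when the one before it is completed fails the run):
1. the module sits level in the nest, let go, with the lid still open (horizontal distance between module and nest below 0.004 m and angle between the x axis of module and the x axis of fixture, either way round below 0.07 rad and angle between module's own z axis and vertical below 0.05 rad and z of module in the frame of nest below 0.0025 m and contact force between the fingers and module below 0.1 N and value of joint lid above 0.5 rad), for 0.2 s.
2. the lid is pressed down past its catch (value of joint lid below 0.022 rad), for 0.1 s.
At the end, for the whole second after the job is handed in: The lid stays latched by itself (lid angle under 0.025 rad) with the module in the nest under it: within 4 mm of the nest's centre, long side within 0.07 rad of the fixture's x, level within 0.05 rad, at rest, and pressed onto the contact plate (probes above 1 mm) (horizontal distance between module and nest below 0.004 m and angle between the x axis of module and the x axis of fixture, either way round below 0.07 rad and angle between module's own z axis and vertical below 0.05 rad and value of joint lid below 0.025 rad and value of joint probes above 0.001 m and linear speed of module below 0.02 m/s); the robot touches nothing.
It fails at once if the robot presses on the fixture or its lid with more than 25 N (contact force between any of the fingers, the arm and fixture above 25 N).
It fails at once if the module is knocked, dropped or forced into the fixture with more than 35 N (contact force between module and fixture above 35 N).
It fails at once if another thing on the bench is moved by more than 30 mm (distance of any of small_board, tweezers, screwdriver, spool, flux_bottle, cup, meter from where it was at the start of the episode above 0.03 m).
It also fails if it takes over 72 s, if anything falls off the work surface, if the arm or the gripper's body presses on something with over 40 N, if the wrist force passes 120 N, or if a joint passes its speed limit or range.

## Working session

There is one attempt and no reset: what is moved stays moved. The work goes in short steps, Python scripts to look and compute and a tool call to move; the robot and the scene stay as the last step left them, time stands still between calls to the robot, and variables do not carry over. Pictures are saved under pics/ and viewed, and the job is handed in when it is done.

Besides the shell and the picture viewer there is one more tool, called after "Emit:" as a command line: name --argument value ..., lists and objects as JSON in quotes. drive_tool: Moves the arm, as the interface text tells. Its arguments: {"type":"object","properties":{"deltas":{"type":"string"}},"required":["deltas"]}

```bash
mkdir -p pics; ls; cat > h.py <<'E'
from cell import ctrl, imaging, models
import numpy as np, cv2
def shot(name,fn=None):
    p=imaging.get_image(name)
    if fn: cv2.imwrite('pics/'+fn,cv2.cvtColor(p['color'],cv2.COLOR_RGB2BGR))
    return p
def foc(p): return 240/np.tan(np.radians(p['vfov'])/2)
def w(p,u,v,z=None,r=2):
    """world point from pixel; by depth or by plane height z (mm)"""
    f=foc(p);E=np.array(p['extrinsics'])
    d=np.array([(u-p['cx'])/f,(v-p['cy'])/f,1.])
    if z is None:
        u0,v0=int(round(u)),int(round(v)); a=p['range_z'][max(0,v0-r):v0+r+1,max(0,u0-r):u0+r+1]; a=a[a>0]
        if a.size==0: return np.full(3,np.nan)
        s=np.median(a)
    else:
        dw=E[:3,:3]@d; s=(z-E[2,3])/dw[2]
    return E[:3,:3]@(d*s)+E[:3,3]
def cloud(p):
    f=foc(p);E=np.array(p['extrinsics']); z=p['range_z']
    v,u=np.mgrid[0:480,0:640]
    P=np.stack([(u-p['cx'])/f*z,(v-p['cy'])/f*z,z],-1)@E[:3,:3].T+E[:3,3]
    P[z<=0]=np.nan
    return P
def proj(p,X):
    E=np.linalg.inv(np.array(p['extrinsics']));c=E[:3,:3]@np.asarray(X,float)+E[:3,3];f=foc(p)
    return c[0]/c[2]*f+p['cx'],c[1]/c[2]*f+p['cy']
E
python3 - <<'E'
from h import *
np.set_printoptions(precision=3,suppress=True)
s=ctrl.read_state();print(s, ctrl.grip_point_offset)
for n in ['scene','side','wrist']:
    p=shot(n,n+'0.png');print(n,p['vfov'],p['cx'],p['cy'],np.array(p['extrinsics']))
    for t in ['module','fixture','nest','hinge','catch','lid_edge','small_board','tweezers','screwdriver','spool','flux_bottle','cup','meter']:
        for d in models.landmark_of(p,t)[:3]:
            u,v=d['point'];print(t,round(d['score'],2),np.round([u,v]),w(p,u,v).round())
E
```

```text
pics
{'clock': 0.0, 'qpos': array([ 1.036,  0.629,  0.038,  1.518, -0.027,  0.996, -0.02 ]), 'qd': array([ 0.   , -0.001,  0.001,  0.   , -0.001,  0.002,  0.001]), 'tau': array([  0.001, -56.34 ,   1.227, -19.344,   0.011,   0.011,  -0.   ]), 'eef_pos': array([ 293.429, -579.259,  230.371]), 'tool_rot': array([-3.14 ,  0.   ,  0.469]), 'force': array([ 1.039,  0.13 , -0.099]), 'torque': array([-0.023, -0.012,  0.011]), 'width': 85.29246981633807} 18.700000000000003
scene 57.291181738089335 318.8530163814567 243.3191328706195 [[   0.808    0.478   -0.345 1039.325]
 [   0.589   -0.65     0.48  -599.532]
 [   0.005   -0.591   -0.807 1106.264]
 [   0.       0.       0.       1.   ]]
fixture 0.88 [380. 260.] [770.  76.  63.]
fixture 0.61 [330. 222.] [557. 132.  24.]
nest 0.82 [381. 254.] [763.  96.  63.]
nest 0.62 [330. 217.] [546. 148.  24.]
hinge 0.89 [372. 235.] [704. 138.  64.]
hinge 0.72 [319. 197.] [484. 174.  59.]
catch 0.95 [391. 264.] [803.  84.  60.]
catch 0.77 [344. 224.] [601. 146.  33.]
catch 0.64 [361. 298.] [789. -48.  41.]
lid_edge 0.91 [308. 165.] [435. 183. 163.]
lid_edg
[... 1083 characters left out ...]
.]
lid_edge 0.71 [329. 290.] [439. 161. 120.]
small_board 0.6 [364. 185.] [ 608. -279.   11.]
tweezers 0.66 [344. 200.] [ 625. -198.    4.]
tweezers 0.24 [265. 215.] [760. -14.  19.]
screwdriver 0.48 [369. 155.] [ 668. -407.    7.]
spool 0.6 [265. 212.] [761. -14.  29.]
spool 0.24 [384. 211.] [ 503. -204.   26.]
flux_bottle 0.56 [269. 420.] [393. 436.  39.]
cup 0.79 [191. 366.] [593. 440.  50.]
meter 0.91 [470. 183.] [ 355. -432.   33.]
wrist 64.8758688819924 319.7579471830358 239.86994321438394 [[   0.452   -0.849   -0.274  363.897]
 [  -0.892   -0.43    -0.139 -544.015]
 [   0.       0.307   -0.952  373.648]
 [   0.       0.       0.       1.   ]]
meter 0.58 [242.  76.] [ 364. -473.   42.]
```

View pics/scene0.png

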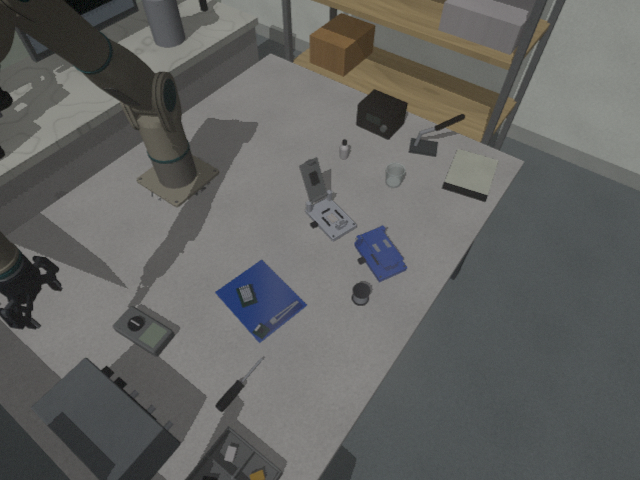

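View pics/side0.png

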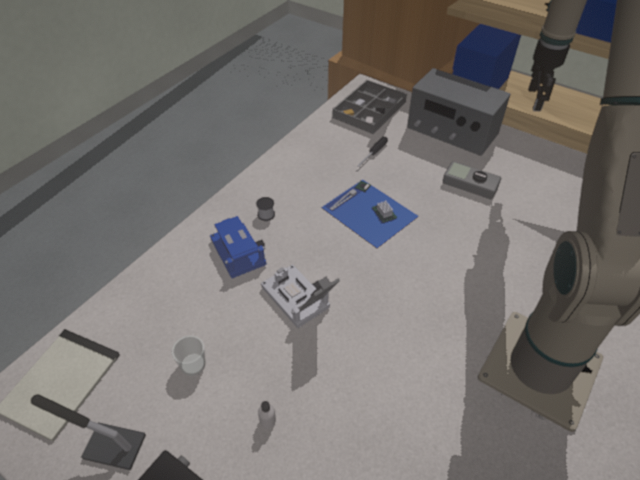

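```bash
python3 - <<'E'
import cv2,numpy as np
a=cv2.imread('pics/scene0.png');b=cv2.imread('pics/side0.png')
c=[cv2.resize(x,(400,300),interpolation=cv2.INTER_CUBIC) for x in (a[140:260,270:430],a[250:350,200:333],b[230:335,235:375],b[165:255,310:430])]
cv2.imwrite('pics/crop0.png',np.vstack([np.hstack(c[:2]),np.hstack(c[2:])]))
E
```

```text
(no output)
```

View pics/crop0.png

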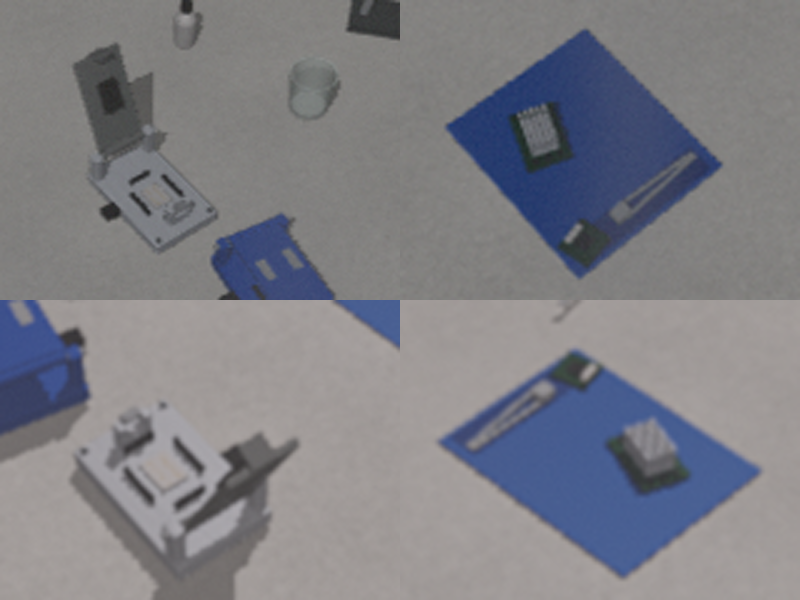

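Emit:
drive_tool --deltas "0.05 -0.034 0 0 0.0854; 0.1 -0.068 0 0 0.0854; 0.15 -0.102 0 0 0.0854; 0.2 -0.136 0 0 0.0854; 0.25 -0.17 0 0 0.0854; 0.3 -0.204 0 0 0.0854; 0.34 -0.23 0 0 0.0854; 0.355 -0.24 0 0 0.0854; 0.355 -0.24 0 0 0.0854"

```text
clock: 3.22
eef_pos: [502.3, -204.9, 231.3]
tool_rot: [3.141, 0.0, 0.471]
force: [0.4, -1.0, -0.2]
width: 85.5
```

```bash
python3 - <<'E'
from h import *
np.set_printoptions(precision=3,suppress=True)
print(ctrl.read_state())
p=shot('wrist','w1.png'); np.save('w1.npy',p,allow_pickle=True)
for t in ['module','small_board','tweezers']:
    for f in (models.landmark_of,models.spot_in):
        for d in f(p,t)[:3]:
            u,v=d['point'];print(t,f.__name__,round(d['score'],2),np.round([u,v]),w(p,u,v).round(1))
E
```

```text
{'clock': 3.225, 'qpos': array([ 0.321,  0.474,  0.022,  1.82 , -0.013,  0.848, -0.752]), 'qd': array([ 0.043, -0.003,  0.042,  0.008,  0.014,  0.001,  0.009]), 'tau': array([ -1.847, -45.926,  -0.31 , -17.474,  -0.185,  -0.026,  -0.117]), 'eef_pos': array([ 502.306, -204.888,  231.347]), 'tool_rot': array([3.141, 0.   , 0.471]), 'force': array([ 0.444, -0.963, -0.183]), 'torque': array([0.053, 0.041, 0.056]), 'width': 85.53731579890558}
module call 0.97 [337. 200.] [ 514.8 -216.6   24.6]
module call 0.59 [336. 196.] [ 517.5 -214.2   27. ]
small_board call 0.56 [440. 130.] [ 613.6 -273.6    8.5]
small_board call 0.77 [438. 131.] [ 612.4 -272.6    8.3]
tweezers call 0.92 [368.  68.] [ 630.  -188.6    3.8]
tweezers call 0.91 [381.  72.] [ 632.3 -200.4    4.9]
tweezers call 0.74 [ 9. 25.] [520.3  95.   19.4]
```

View pics/w1.png

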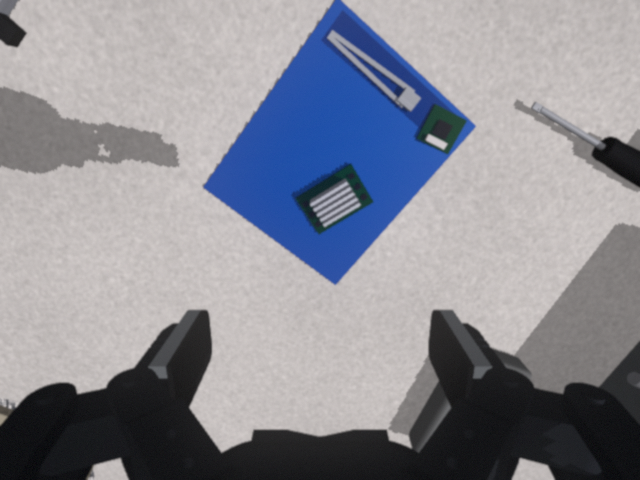

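```bash
cat >> h.py <<'E'
def rect(P,m):
    q=P[m][:,:2].astype(np.float32); c,s,a=cv2.minAreaRect(q); 
    if s[0]<s[1]: s=s[::-1]; a+=90
    return np.round(c,1),np.round(s,1),round((a+90)%180-90,1)
E
python3 - <<'E'
from h import *
p=np.load('w1.npy',allow_pickle=True).item();P=cloud(p)
R=np.linalg.norm(P[...,:2]-np.array([508,-210]),axis=-1)<60
h=R&(P[...,2]>18)
print('hs',h.sum(),rect(P,h),np.nanmedian(P[h][:,2]),P[h].mean(0))
mat=R&(P[...,2]<3);print('mat z',np.median(P[mat][:,2]))
c=p['color'].astype(int); notblue=R&(c[...,2]<100)
print('board by colour',rect(P,notblue))
b=R&(P[...,2]>3.5)&(P[...,2]<10); print('board',rect(P,b),np.median(P[b][:,2]))
m=h.astype(np.uint8)
# colour-based: bright fins
br=(c.min(-1)>90)&R; print('bright',rect(P,br),P[br].mean(0))
x=cv2.resize(cv2.imread('pics/w1.png')[140:260,255:415],(800,600),interpolation=cv2.INTER_CUBIC);cv2.imwrite('pics/w1c.png',x)
E
```

```text
hs 42886 (array([ 507.7, -210.1]), array([119.8,  40.3]), -59.2) 305.6622872975223 [ 516.98778309 -211.09617581  293.14591669]
mat z 2.329486470529531
board by colour (array([ 506.4, -211.5]), array([119.6,  59.3]), -47.7)
board (array([ 507.4, -209.5]), array([118.7, 117.4]), 60.2) 6.717426362397305
bright (array([ 504.4, -212. ]), array([117.5,  46.1]), -56.3) [ 510.32440461 -211.81199767  118.82891812]
```

View pics/w1c.png

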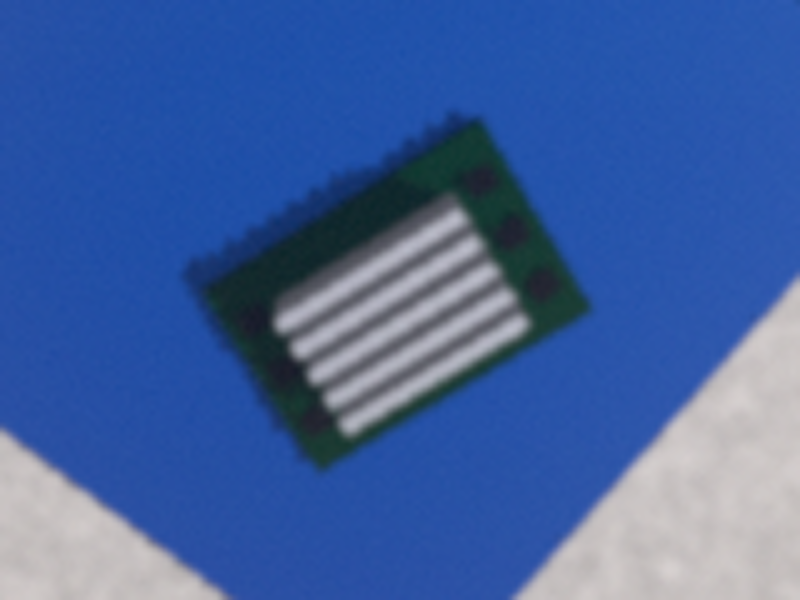

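```bash
python3 - <<'E'
from h import *
p=np.load('w1.npy',allow_pickle=True).item();P=cloud(p)
mk=np.zeros((480,640),bool);mk[150:245,280:390]=1
h=mk&(P[...,2]>17); print('hs',h.sum(),rect(P,h),np.median(P[h][:,2]),P[h].mean(0))
def quad(pts,z):
    return np.array([w(p,255+a/5-.4,140+b/5-.4,z)[:2] for a,b in pts])
def rep(q): 
    s=q[1]+q[2]-q[0]-q[3]; 
    print(q.mean(0).round(1),[round(np.linalg.norm(q[i]-q[i-1]),1) for i in range(4)],
    [round(np.degrees(np.arctan2(*(q[i]-q[i-1])[::-1])),1) for i in range(4)])
mz=np.median(P[150:180,290:310,2]);print('mat',mz)
rep(quad([(480,120),(592,310),(320,468),(208,288)],mz+5))
rep(quad([(455,198),(528,325),(347,435),(275,325)],mz+25))
E
```

```text
hs 1098 (array([ 510.7, -215.9]), array([40. , 26.4]), -31.1) 26.964667874238614 [ 510.95388601 -215.85824504   25.4384983 ]
mat nan
[nan nan] [np.float64(nan), np.float64(nan), np.float64(nan), np.float64(nan)] [np.float64(nan), np.float64(nan), np.float64(nan), np.float64(nan)]
[nan nan] [np.float64(nan), np.float64(nan), np.float64(nan), np.float64(nan)] [np.float64(nan), np.float64(nan), np.float64(nan), np.float64(nan)]
```

```bash
python3 - <<'E'
from h import *
p=np.load('w1.npy',allow_pickle=True).item();P=cloud(p)
def quad(pts,z):
    return np.array([w(p,255+a/5-.4,140+b/5-.4,z)[:2] for a,b in pts])
def rep(q): 
    print(q.mean(0).round(1),[round(np.linalg.norm(q[i]-q[i-1]),1) for i in range(4)],
    [round(np.degrees(np.arctan2(*(q[i]-q[i-1])[::-1])),1) for i in range(4)])
mz=np.nanmedian(P[150:180,270:310,2]);print('mat',mz)
rep(quad([(480,120),(592,310),(320,468),(208,288)],mz+5))
rep(quad([(455,198),(528,325),(347,435),(275,325)],mz+25))
E
```

```text
mat 2.6045160229173234
[ 511.  -216.5] [np.float64(61.9), np.float64(43.6), np.float64(62.8), np.float64(43.0)] [np.float64(-31.3), np.float64(-121.1), np.float64(148.2), np.float64(57.7)]
[ 510.6 -216.2] [np.float64(40.8), np.float64(27.6), np.float64(40.0), np.float64(25.3)] [np.float64(-27.4), np.float64(-122.2), np.float64(149.3), np.float64(59.3)]
```

Emit:
drive_tool --deltas "0.0025 0.0138 0.02 10 0.05; 0.0025 0.0138 0.04 20 0.05; 0.0025 0.0138 0.07 30 0.05; 0.0025 0.0138 0.1 40 0.05; 0.0025 0.0138 0.13 50 0.05; 0.0025 0.0138 0.16 58.2 0.05; 0.0025 0.0138 0.171 58.2 0.05; 0.0025 0.0138 0.171 58.2 0.05"

```text
clock: 4.58
eef_pos: [510.2, -216.8, 60.1]
tool_rot: [3.141, 0.001, -0.545]
force: [0.1, -0.4, 0.0]
width: 50.1
```

```bash
python3 - <<'E'
from h import *
np.set_printoptions(precision=3,suppress=True)
s=ctrl.read_state();print(s['eef_pos'],s['tool_rot'],s['force'],s['width'])
p=shot('wrist','w2.png'); np.save('w2.npy',p,allow_pickle=True)
E=np.array(p['extrinsics']);print(E)
print(proj(p,[510.8,-216.1,27]), proj(p,s['eef_pos']))
E
```

```text
[ 510.177 -216.818   60.075] [ 3.141  0.001 -0.545] [ 0.106 -0.373  0.005] 50.057573614340804
[[  -0.518   -0.814   -0.263  577.531]
 [  -0.855    0.493    0.159 -257.384]
 [   0.       0.308   -0.951  202.333]
 [   0.       0.       0.       1.   ]]
(np.float64(318.2440591419661), np.float64(280.7293694701197)) (np.float64(320.1884121808339), np.float64(313.2395059318141))
```

View pics/w2.png

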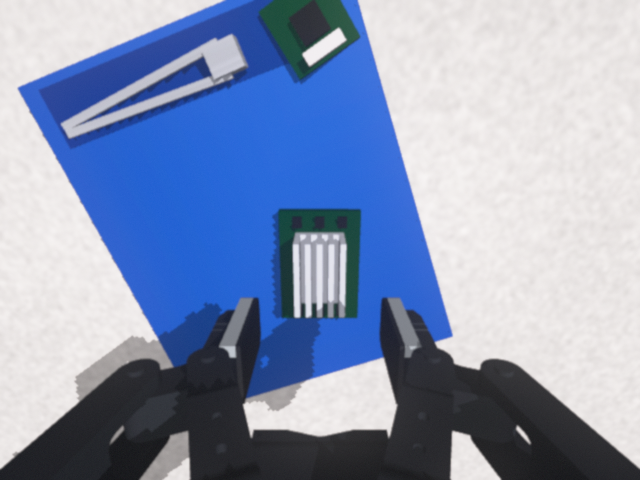

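```bash
python3 - <<'E'
from h import *
p=np.load('w2.npy',allow_pickle=True).item();P=cloud(p)
mk=np.zeros((480,640),bool);mk[205:322,268:368]=1
h=mk&(P[...,2]>18)&(P[...,2]<40); print('hs',h.sum(),rect(P,h),np.nanmedian(P[h][:,2]))
t=mk&(P[...,2]>24)&(P[...,2]<32);print('top',rect(P,t),np.median(P[t][:,2]))
b=mk&(P[...,2]>4.5)&(P[...,2]<12); print('bd',rect(P,b|h),np.median(P[b][:,2]), 'mat',np.nanmedian(P[150:200,150:250,2]))
f=(P[...,2]>45)&(P[...,2]<120); f[:,:380]=0;f[:290]=0
k=np.zeros_like(f);k[295:365,215:260]=1;k[295:365,380:425]=1
for a,b2 in ((215,260),(380,425)):
    k=np.zeros_like(f);k[295:360,a:b2]=1;k&=P[...,2]>30
    print('finger tip min z',np.percentile(P[k][:,2],[0,2,10]),P[k][P[k][:,2]<np.percentile(P[k][:,2],10)].mean(0))
E
```

```text
hs 2352 (array([ 510.7, -216.4]), array([40.9, 26.1]), -31.2) 27.543196661689535
top (array([ 510.6, -216.4]), array([40.7, 26.1]), -31.1) 27.63347994144283
bd (array([ 510.1, -217.7]), array([65.9, 50. ]), -29.0) 7.9327197899374084 mat 2.6676671344633434
finger tip min z [62.31416882 66.07899685 70.68557602] [ 527.92225666 -196.21321275   67.67563961]
finger tip min z [63.0963611  65.95206986 70.67646706] [ 500.18820252 -241.71776515   67.7637117 ]
```

Emit:
drive_tool --deltas "0 0 0.025 0 0.05; 0 0 0.042 0 0.05; 0 0 0.051 0 0.05; 0 0 0.051 0 0.05; 0 0 0.051 0 0.015; 0 0 0.051 0 0.015; 0 0 0.051 0 0.015; 0 0 0.051 0 0.015; 0 0 0.051 0 0.015; 0 0 0.051 0 0.015"

```text
clock: 5.88
eef_pos: [511.0, -216.9, 10.2]
tool_rot: [-3.141, -0.002, -0.547]
force: [-0.1, -0.2, 6.6]
width: 24.6
```

Emit:
drive_tool --deltas "0 0 -0.005 0 0.015; 0 0 -0.02 0 0.015; 0 0 -0.05 0 0.015; 0 0 -0.09 0 0.015; 0 0 -0.13 0 0.015; 0 0 -0.17 0 0.015; 0 0 -0.19 0 0.015; 0 0 -0.19 0 0.015"

```text
clock: 6.88
eef_pos: [511.3, -216.9, 201.4]
tool_rot: [-3.141, -0.004, -0.547]
force: [-0.9, -0.5, -1.6]
width: 24.7
```

```bash
python3 - <<'E'
from h import *
np.set_printoptions(precision=3,suppress=True)
s=ctrl.read_state();print(s['eef_pos'],s['tool_rot'],s['force'],s['width'])
p=shot('wrist','w3.png'); np.save('w3.npy',p,allow_pickle=True)
# fixture rough measure with scene+side cams
for n in ('scene','side'):
    q=shot(n,n+'1.png');np.save(n+'1.npy',q,allow_pickle=True)
    for t in ['fixture','nest','hinge','catch','lid_edge']:
        for d in models.landmark_of(q,t)[:3]:
            u,v=d['point'];z={'nest':25,'hinge':56,'catch':48,'fixture':0}.get(t)
            print(n,t,round(d['score'],2),np.round([u,v]),w(q,u,v,z).round(1))
E
```

```text
[ 511.315 -216.884  201.442] [-3.141 -0.004 -0.547] [-0.942 -0.506 -1.618] 24.726280804358286
scene fixture 0.7 [329. 222.] [543.9 147.8   0. ]
scene fixture 0.7 [380. 260.] [752.6 118.1   0. ]
scene nest 0.75 [380. 258.] [756.5 108.9  25. ]
scene nest 0.56 [333. 221.] [562.1 140.7  25. ]
scene hinge 0.87 [372. 233.] [697.7 153.2  56. ]
scene hinge 0.74 [318. 195.] [476.  179.4  56. ]
scene hinge 0.48 [306. 161.] [348.8 280.3  56. ]
scene catch 0.96 [343. 221.] [596.7 142.5  48. ]
scene catch 0.61 [391. 264.] [799.7  92.1  48. ]
scene lid_edge 0.96 [393. 260.] [800.4  97.4  65.5]
scene lid_edge 0.56 [307. 161.] [429.5 182.4 175.5]
scene lid_edge 0.16 [241. 386.] [ 677.7 -420.    19.8]
side fixture 0.96 [294. 298.] [542.5 154.2   0. ]
side fixture 0.77 [239. 250.] [749.7 111.1   0. ]
side nest 0.86 [288. 291.] [554.7 157.1  25. ]
side nest 0.62 [235. 242.] [760.7 111.3  25. ]
side hinge 0.91 [245. 253.] [695.1 143.2  56. ]
side hinge 0.55 [310. 303.] [479.1 174.6  56. ]
side catch 0.91 [280. 269.] [598.8 130.   48. ]
side catch 0.88 [222. 223.] [814.8  93.8  48. ]
side lid_edge 0.72 [328. 292.] [448.7 150.4  95.3]
side lid_edge 0.61 [226. 219.] [806.   86.7  61.6]
```

View pics/w3.png

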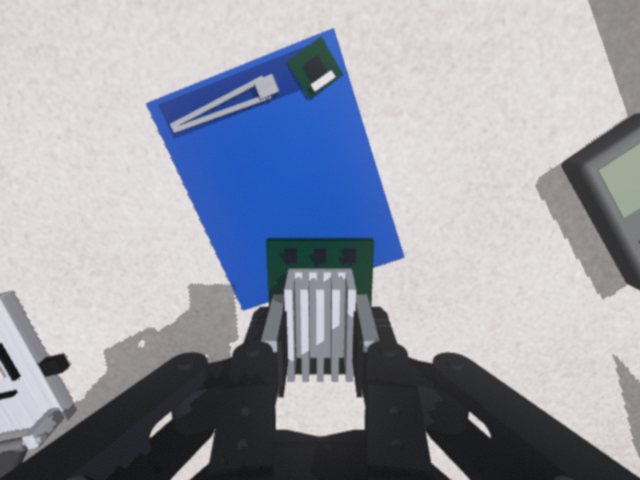

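Emit:
drive_tool --deltas "-0.015 -0.022 -0.02 0 0.015; -0.045 -0.065 -0.04 -2 0.015; -0.077 -0.112 -0.059 -4 0.015; -0.11 -0.16 -0.059 -6 0.015; -0.143 -0.207 -0.059 -8 0.015; -0.175 -0.254 -0.059 -10 0.015; -0.2 -0.29 -0.059 -12 0.015; -0.216 -0.313 -0.059 -13.2 0.015; -0.22 -0.319 -0.059 -13.2 0.015; -0.22 -0.319 -0.059 -13.2 0.015; -0.22 -0.319 -0.059 -13.2 0.015"

```text
clock: 8.9
eef_pos: [488.7, 168.4, 258.4]
tool_rot: [3.141, -0.0, -0.32]
force: [-1.2, 0.4, -1.4]
width: 24.6
```

```bash
python3 - <<'E'
from h import *
np.set_printoptions(precision=3,suppress=True)
s=ctrl.read_state();print(s['eef_pos'],s['tool_rot'],s['force'],s['width'])
p=shot('wrist','w4.png'); np.save('w4.npy',p,allow_pickle=True)
for t in ['fixture','nest','hinge','catch','lid_edge']:
        for d in models.landmark_of(p,t)[:3]:
            u,v=d['point'];z={'nest':25,'hinge':56,'catch':48,'fixture':0}.get(t)
            print(t,round(d['score'],2),np.round([u,v]),w(p,u,v,z).round(1))
E
```

```text
[488.744 168.38  258.388] [ 3.141 -0.    -0.32 ] [-1.202  0.423 -1.402] 24.625652567832496
fixture 0.83 [320. 142.] [541.5 150.4   0. ]
nest 0.89 [318. 132.] [551.9 149.2  25. ]
hinge 0.76 [317. 214.] [482.9 173.3  56. ]
catch 0.87 [317.  72.] [600.1 133.7  48. ]
catch 0.35 [318. 133.] [552.  149.2  48. ]
lid_edge 0.52 [319. 142.] [542.4 151.1  24.8]
```

View pics/w4.png

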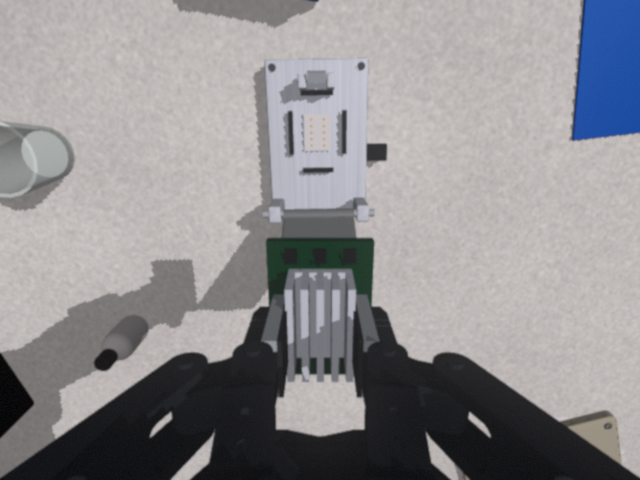

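```bash
cat > m.py <<'E'
from h import *
def bars(p,boxes,z=29,thr=60):
    g=cv2.cvtColor(p['color'],cv2.COLOR_RGB2GRAY); out=[]
    for (u0,u1,v0,v1) in boxes:
        m=np.zeros_like(g);m[v0:v1,u0:u1]=(g[v0:v1,u0:u1]<thr)
        v,u=np.nonzero(m); (c,s,a)=cv2.minAreaRect(np.stack([u,v],1).astype(np.float32))
        W=w(p,c[0],c[1],z); out.append(W); print('bar px',np.round(c,1),np.round(s,1),round(a,1),'w',W.round(1),len(u))
    return out
E
python3 - <<'E'
from m import *
p=np.load('w4.npy',allow_pickle=True).item();P=cloud(p)
b=bars(p,[(283,298,105,160),(338,351,105,160),(300,336,86,98),(300,336,165,176)])
d=b[2]-b[3];e=b[0]-b[1]
print('centre lr',((b[0]+b[1])/2).round(1),'fb',((b[2]+b[3])/2).round(1),'yaw',np.degrees(np.arctan2(d[1],d[0])),np.degrees(np.arctan2(-e[0],e[1])),np.hypot(*d[:2]),np.hypot(*e[:2]))
# deck outline
mk=np.zeros((480,640),bool);mk[50:208,255:380]=1
k=(mk&(P[...,2]>17)&(P[...,2]<27)).astype(np.uint8);k=cv2.morphologyEx(k,cv2.MORPH_OPEN,np.ones((5,5)))
print('deck',rect(P,k>0),np.median(P[k>0][:,2]))
# module in hand
T=np.array([488.0,169.4,260.]);yaw=np.radians(-18)
s=[488.744,168.38,258.388]
mk[:]=0;mk[235:400,262:378]=1
Z=P[...,2]; 
def tool(X,yaw=-.3155):
    X=X-np.array(s);c,sn=np.cos(yaw),np.sin(yaw);return np.stack([X[:,0]*c+X[:,1]*sn,X[:,0]*sn-X[:,1]*c,-X[:,2]],1)
m=mk&(Z>240)&(Z<300)
t=tool(P[m]);print(np.histogram(t[:,2],bins=np.arange(-40,20,3)))
np.save('t.npy',t)
E
python3 - <<'E'
import cv2
x=cv2.imread('pics/w4.png')[50:230,210:450];cv2.imwrite('pics/w4c.png',cv2.resize(x,(800,600),interpolation=cv2.INTER_CUBIC))
E
```

```text
bar px [290.4 133. ] [40.   2.1] 87.9 w [559.4 174.4  29. ] 85
bar px [343.5 131.5] [39.  1.] 90.0 w [544.8 126.1  29. ] 77
bar px [316.5  92.2] [ 3.5 29.1] 87.8 w [585.8 139.4  29. ] 103
bar px [317.5 170. ] [ 2. 27.] 90.0 w [518.3 160.9  29. ] 62
centre lr [552.1 150.2  29. ] fb [552.  150.2  29. ] yaw -17.648495609412965 -16.75487022975287 70.86787145242515 50.368329895847
deck (array([545.6, 145.5]), array([140.1, 109.3]), -17.4) 21.652169993442214
(array([ 658,  536,  296,  295,  253,  282,  257, 3600,  463,  421,  387,
        334, 1864, 1954, 3199,  158,    3,    0,    0]), array([-40, -37, -34, -31, -28, -25, -22, -19, -16, -13, -10,  -7,  -4,
        -1,   2,   5,   8,  11,  14,  17]))
```

View pics/w4c.png

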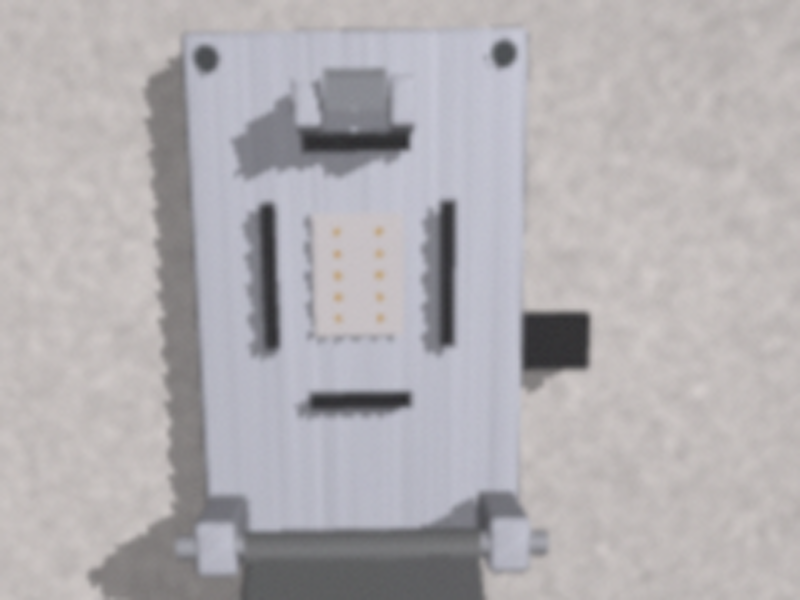

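```bash
python3 - <<'E'
from m import *
p=np.load('w4.npy',allow_pickle=True).item()
q=lambda a,b,z:w(p,210+(a+.5)/3.3333-.5,50+(b+.5)/3.3333-.5,z)[:2]
def ang(A,B,o=0):
    d=B-A;return round(np.degrees(np.arctan2(d[1],d[0]))+o,2),round(np.hypot(*d),1)
print('top edge',ang(q(525,31,22),q(183,35,22),-90))
print('screws',ang(q(503,54,22),q(206,58,22),-90))
print('left',ang(q(207,480,22),q(183,35,22)),'right',ang(q(518,480,22),q(525,31,22)))
print('ears',ang(q(508,572,64),q(217,574,64),-90), ((q(508,572,64)+q(217,574,64))/2))
print('L bar',ang(q(271,348,29),q(267,204,29)),'R',ang(q(446,345,29),q(448,201,29)))
print('F bar',ang(q(411,400,29),q(310,402,29),-90),'B',ang(q(410,140,29),q(302,142,29),-90))
c=np.mean([q(525,31,22),q(183,35,22)],0);print('front mid',c, c-85*0+0)
t=np.load('t.npy')
for lo,hi in((-21,-16),(2,5)):
    k=t[(t[:,2]>lo)&(t[:,2]<hi)];print(lo,k.min(0).round(1),k.max(0).round(1),cv2.minAreaRect(k[:,:2].astype(np.float32)))
E
python3 - <<'E'
import cv2
x=cv2.imread('pics/w4.png')[225:405,200:440];cv2.imwrite('pics/w4d.png',cv2.resize(x,(800,600),interpolation=cv2.INTER_CUBIC))
E
```

```text
top edge (np.float64(-17.68), np.float64(93.7))
screws (np.float64(-17.58), np.float64(81.8))
left (np.float64(-17.47), np.float64(123.3)) right (np.float64(-17.07), np.float64(124.3))
ears (np.float64(-17.9), np.float64(80.5)) [477.53181669 173.41936599]
L bar (np.float64(-18.01), np.float64(39.4)) R (np.float64(-18.01), np.float64(39.4))
F bar (np.float64(-17.18), np.float64(29.6)) B (np.float64(-17.3), np.float64(29.8))
front mid [612.809856   131.09576678] [612.809856   131.09576678]
-21 [-21.1 -21.8 -21. ] [ 20.2  21.3 -16. ] ((-0.4351787567138672, -0.2416362762451172), (41.24810791015625, 43.13475799560547), 0.17346471548080444)
2 [-32.4 -22.4   2. ] [32.3 21.8  5. ] ((-0.12987136840820312, -0.32953643798828125), (64.69149780273438, 44.086639404296875), 0.2606961131095886)
```

View pics/w4d.png

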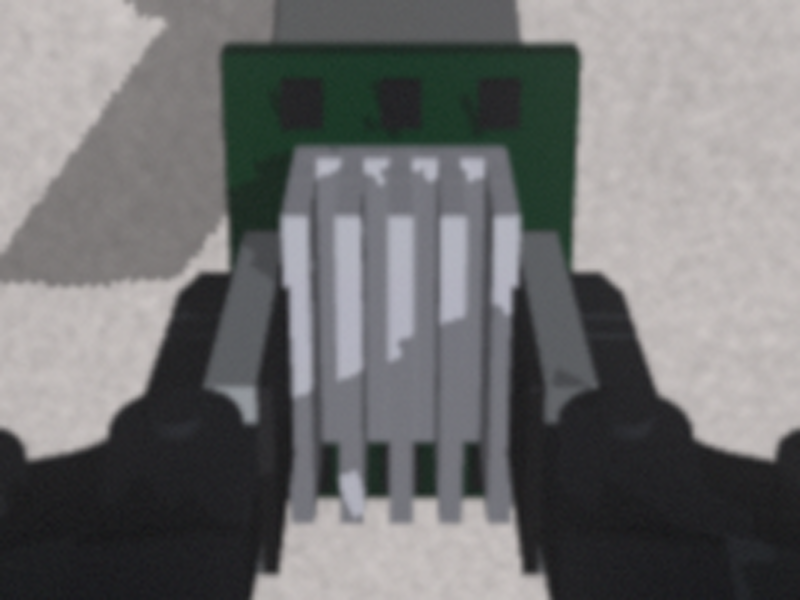

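Emit:
drive_tool --deltas "0.02 -0.001 0 0 0.015; 0.05 -0.002 0.02 -0.8 0.015; 0.066 -0.0022 0.06 -0.8 0.015; 0.066 -0.0022 0.105 -0.8 0.015; 0.066 -0.0022 0.15 -0.8 0.015; 0.066 -0.0022 0.185 -0.8 0.015; 0.066 -0.0022 0.198 -0.8 0.015; 0.066 -0.0022 0.198 -0.8 0.015; 0.066 -0.0022 0.198 -0.8 0.015"

```text
clock: 10.32
eef_pos: [553.1, 152.1, 61.8]
tool_rot: [-3.14, -0.002, -0.303]
force: [-0.1, -0.7, -1.0]
width: 24.3
```

```bash
python3 - <<'E'
from m import *
np.set_printoptions(precision=3,suppress=True)
s=ctrl.read_state();print(s['eef_pos'],s['tool_rot'],s['force'],s['width'])
p=shot('wrist','w5.png'); np.save('w5.npy',p,allow_pickle=True)
x=cv2.imread('pics/w5.png')[160:400,160:480];cv2.imwrite('pics/w5c.png',cv2.resize(x,(800,600),interpolation=cv2.INTER_CUBIC))
q=shot('scene');x=q['color'][180:250,290:384,::-1];y=shot('side')['color'][235:325,245:365,::-1]
cv2.imwrite('pics/ss5.png',np.hstack([cv2.resize(x,(400,300),interpolation=2),cv2.resize(y,(400,300),interpolation=2)]))
E
```

```text
[553.1   152.129  61.767] [-3.14  -0.002 -0.303] [-0.102 -0.718 -0.99 ] 24.339538137433102
```

View pics/w5.png

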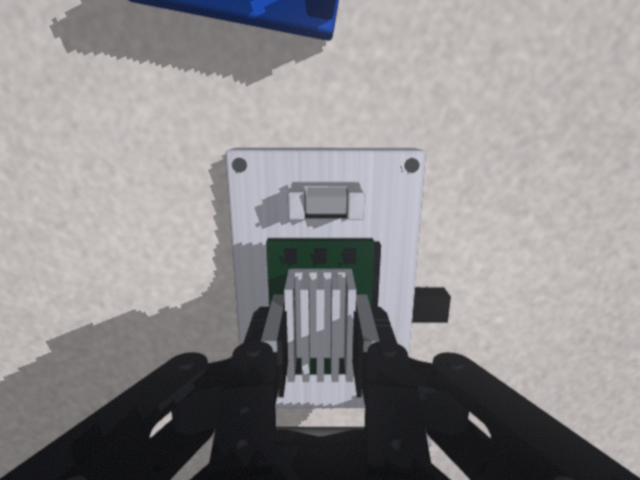

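View pics/ss5.png

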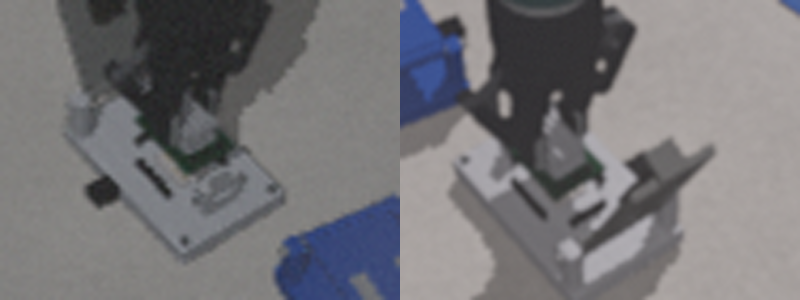

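```bash
cat >> m.py <<'E'
def hand(p,s,yaw):
    P=cloud(p);mk=np.zeros((480,640),bool);mk[236:400,262:378]=1
    X=P[mk]-np.array(s);c,sn=np.cos(yaw),np.sin(yaw)
    t=np.stack([X[:,0]*c+X[:,1]*sn,X[:,0]*sn-X[:,1]*c,-X[:,2]],1)
    t=t[np.isfinite(t[:,0])]
    k=t[(t[:,2]>1)&(t[:,2]<6)]
    (cx,cy),sz,a=cv2.minAreaRect(k[:,:2].astype(np.float32))
    return (cx,cy),sz,a,np.median(k[:,2])
def screws(p,boxes):
    g=cv2.cvtColor(p['color'],cv2.COLOR_RGB2GRAY);o=[]
    for u0,u1,v0,v1 in boxes:
        r=g[v0:v1,u0:u1].astype(float); wt=np.clip(np.percentile(r,70)-25-r,0,None);v,u=np.mgrid[v0:v1,u0:u1]
        c=((u*wt).sum()/wt.sum(),(v*wt).sum()/wt.sum());o.append(w(p,*c,22)); print('screw px',np.round(c,1),o[-1].round(1))
    a,b=o; d=b-a  # left, right
    yaw=np.arctan2(d[0]*-1,d[1])  # placeholder
    ex=-np.array([d[1],-d[0]])/np.hypot(*d[:2])
    return (a+b)/2, ex
E
python3 - <<'E'
from m import *
for n,bx,s,yaw in (('w4',[(266,278,61,74),(355,368,60,73)],[488.744,168.38,258.388],-.320),('w5',[(230,248,156,174),(403,421,156,174)],[553.1,152.129,61.767],-.303)):
    p=np.load(n+'.npy',allow_pickle=True).item()
    E=np.array(p['extrinsics']);print(n,'cam',E[:3,3].round(2),'yaw from E',np.arctan2(-E[0,0],E[1,0])*57.3, np.degrees(np.arctan2(-E[0,0],-E[1,0])))
    m,ex=screws(p,bx);print('mid',m.round(1),'ex',ex, np.degrees(np.arctan2(ex[1],ex[0])))
    print('hand',hand(p,s,yaw))
E
```

```text
w4 cam [563.44 144.08 400.75] yaw from E 161.7170906678772 18.2948207608406
screw px [271.3  67.2] [619.6 171.9  22. ]
screw px [360.7  65.7] [595.   93.6  22. ]
mid [607.3 132.8  22. ] ex [ 0.95423093 -0.29907079] -17.40180132231932
hand ((-0.12623214721679688, -0.32756614685058594), (44.08621597290039, 64.69490051269531), 89.98294830322266, np.float64(2.5056697178494716))
w5 cam [627.83 128.82 204.27] yaw from E 162.6774165332485 17.33456562919964
screw px [238.9 164.7] [619.6 172.   22. ]
screw px [411.4 165. ] [595.   93.6  22. ]
mid [607.3 132.8  22. ] ex [ 0.95413628 -0.29937261] -17.419924383802694
hand ((-0.21964073181152344, -0.2878265380859375), (44.10740280151367, 64.46492004394531), 89.884033203125, np.float64(2.5091915127707196))
```

Emit:
drive_tool --deltas "-0.0003 0.0025 0 0 0.015; -0.0003 0.0025 0.01 0 0.015; -0.0003 0.0025 0.018 0 0.015; -0.0003 0.0025 0.0215 0 0.015; -0.0003 0.0025 0.0215 0 0.015; -0.0003 0.0025 0.0215 0 0.015"

```text
clock: 11.22
eef_pos: [551.0, 149.6, 38.9]
tool_rot: [-3.142, -0.0, -0.303]
force: [0.2, -0.8, -0.6]
width: 25.0
```

```bash
cat >> m.py <<'E'
def check(name):
    np.set_printoptions(precision=4,suppress=True)
    s=ctrl.read_state();print(s['clock'],s['eef_pos'],s['tool_rot'],s['force'],s['width'])
    p=shot('wrist',name+'.png'); np.save(name+'.npy',p,allow_pickle=True)
    E=np.array(p['extrinsics']);yaw=-np.radians(np.degrees(np.arctan2(-E[0,0],-E[1,0])))
    e=s['eef_pos']
    bx=[]
    for X in ([619.6,172,22],[595,93.6,22]):
        u,v=proj(p,X);bx.append((int(u-9),int(u+10),int(v-9),int(v+10)))
    m,ex=screws(p,bx);fy=np.degrees(np.arctan2(ex[1],ex[0]));print('mid',m.round(1),fy)
    nest=m-58*np.array([*ex,0]) if len(ex)==2 else m-58*ex
    (cx,cy),sz,a,z=hand(p,e,yaw);print('hand',cx,cy,sz,a,z)
    X=np.array([np.cos(yaw),np.sin(yaw)]);Y=np.array([np.sin(yaw),-np.cos(yaw)])
    mod=e[:2]+cx*X+cy*Y; d=nest[:2]-mod
    print('nest',nest.round(2),'module',mod.round(2),'bottom z',e[2]-z-5,'need tool dx,dy',(d@X).round(2),(d@Y).round(2),'yaw tool/fix',np.degrees(yaw),fy)
E
python3 - <<'E'
from m import *
check('w6')
x=cv2.imread('pics/w6.png')[140:440,120:520];cv2.imwrite('pics/w6c.png',cv2.resize(x,(800,600),interpolation=cv2.INTER_CUBIC))
E
```

```text
11.225 [550.9887 149.5664  38.881 ] [-3.1415 -0.0002 -0.3027] [ 0.1726 -0.7508 -0.6081] 24.95405911899037
screw px [220. 168.] [619.5 172.   22. ]
screw px [416.9 168.3] [594.9  93.6  22. ]
mid [607.2 132.8  22. ] -17.419687661423836
hand -0.1893463134765625 -0.2980976104736328 (64.41289520263672, 44.08863067626953) 0.018348082900047302 2.555978796486947
nest [551.9  150.18  22.  ] module [550.9  149.91] bottom z 31.32506152496076 need tool dx,dy 0.87 -0.56 yaw tool/fix -17.331276648033334 -17.419687661423836
```

View pics/w6c.png

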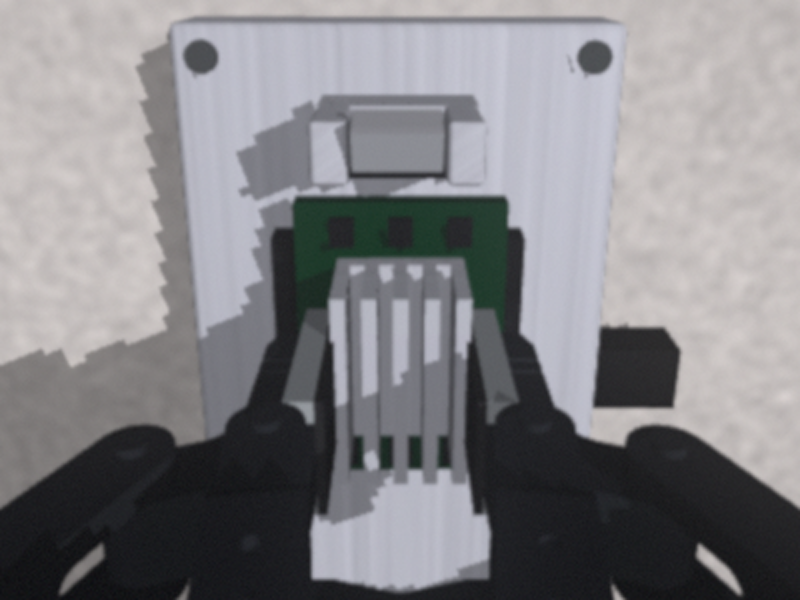

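Emit:
drive_tool --deltas "0.0008 -0.0005 0 0 0.015; 0.0008 -0.0005 0 0 0.015; 0.0008 -0.0005 0 0 0.015; 0.0008 -0.0005 0 0 0.015"

```text
clock: 11.78
eef_pos: [551.8, 149.8, 38.9]
tool_rot: [-3.142, -0.0, -0.303]
force: [0.6, -0.0, -1.5]
width: 24.8
```

```bash
python3 - <<'E'
from m import *
check('w7')
E
```

```text
11.775 [551.759  149.7842  38.8842] [-3.1416 -0.0001 -0.3027] [ 0.6203 -0.0314 -1.5061] 24.796094791782057
screw px [221.2 169.5] [619.6 172.   22. ]
screw px [417.9 169.8] [595.   93.6  22. ]
mid [607.3 132.8  22. ] -17.407338903107597
hand -0.3187694549560547 -0.2005481719970703 (44.12376403808594, 64.88227081298828) 89.52854919433594 2.566998721935569
nest [551.93 150.15  22.  ] module [551.51 150.07] bottom z 31.31720692482355 need tool dx,dy 0.37 -0.2 yaw tool/fix -17.330183333548046 -17.407338903107597
```

Emit:
drive_tool --deltas "0.0003 -0.0002 0 0 0.015; 0.0003 -0.0002 0.001 0 0.015; 0.0003 -0.0002 0.002 0 0.015; 0.0003 -0.0002 0.003 0 0.015; 0.0003 -0.0002 0.0035 0 0.015; 0.0003 -0.0002 0.0035 0 0.015"

```text
clock: 12.58
eef_pos: [552.1, 149.9, 35.3]
tool_rot: [3.142, 0.0, -0.303]
force: [-0.7, -0.3, -0.7]
width: 24.6
```

Emit:
drive_tool --deltas "0 0 0.0007 0 0.015; 0 0 0.0014 0 0.015; 0 0 0.002 0 0.015; 0 0 0.002 0 0.015"

```text
clock: 13.08
eef_pos: [552.1, 149.9, 33.3]
tool_rot: [3.142, 0.0, -0.303]
force: [-0.5, 1.1, -1.0]
width: 24.4
```

```bash
python3 - <<'E'
from m import *
check('w8')
x=cv2.imread('pics/w8.png')[140:440,120:520];cv2.imwrite('pics/w8c.png',cv2.resize(x,(800,600),interpolation=cv2.INTER_CUBIC))
E
```

```text
13.075 [552.0557 149.9116  33.2619] [ 3.1416  0.0001 -0.3027] [-0.5318  1.1095 -0.9969] 24.416668190690135
screw px [218.2 172. ] [619.6 172.   22. ]
screw px [421.7 172.3] [594.9  93.6  22. ]
mid [607.2 132.8  22. ] -17.421319734237702
hand -2.9201431274414062 -0.24178123474121094 (50.05164337158203, 70.1206283569336) 89.47526550292969 2.5872566724115416
nest [551.91 150.17  22.  ] module [549.34 151.01] bottom z 25.674674257172725 need tool dx,dy 2.7 0.04 yaw tool/fix -17.33063575128922 -17.421319734237702
```

View pics/w8c.png

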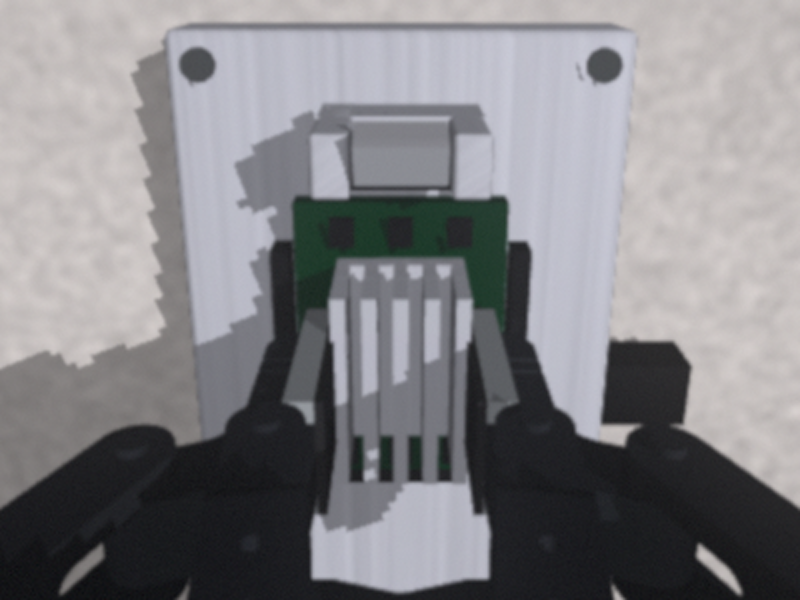

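Emit:
drive_tool --deltas "0 0 0.0004 0 0.015; 0 0 0.0008 0 0.015; 0 0 0.0008 0 0.015"

```text
clock: 13.5
eef_pos: [552.1, 149.9, 32.5]
tool_rot: [-3.142, -0.0, -0.303]
force: [0.1, -0.3, -1.8]
width: 25.2
```

Emit:
drive_tool --deltas "0 0 0.0003 0 0.015; 0 0 0.0006 0 0.015; 0 0 0.0006 0 0.015"

```text
clock: 13.88
eef_pos: [552.1, 149.9, 32.0]
tool_rot: [-3.142, -0.0, -0.303]
force: [-0.3, -0.5, -0.2]
width: 24.4
```

Emit:
drive_tool --deltas "0 0 0.0003 0 0.015; 0 0 0.0005 0 0.015; 0 0 0.0005 0 0.015"

```text
clock: 14.25
eef_pos: [552.1, 149.9, 31.5]
tool_rot: [-3.142, -0.0, -0.303]
force: [0.0, -0.3, 0.1]
width: 24.6
```

Emit:
drive_tool --deltas "0 0 0 0 0.035; 0 0 0 0 0.045; 0 0 0 0 0.05; 0 0 0 0 0.05; 0 0 0 0 0.05"

```text
clock: 14.88
eef_pos: [552.1, 149.9, 31.4]
tool_rot: [3.142, -0.0, -0.303]
force: [0.7, -0.9, 0.4]
width: 50.3
```

```bash
python3 - <<'E'
from m import *
check('w9')
x=cv2.imread('pics/w9.png')[140:440,120:520];cv2.imwrite('pics/w9c.png',cv2.resize(x,(800,600),interpolation=cv2.INTER_CUBIC))
E
```

```text
14.875 [552.116  149.8699  31.4184] [ 3.1416 -0.     -0.3027] [ 0.6722 -0.9057  0.363 ] 50.33134987149933
screw px [217.3 172.7] [619.6 171.9  22. ]
screw px [422.8 173. ] [595.   93.6  22. ]
mid [607.3 132.8  22. ] -17.41179440015467
hand -2.8243141174316406 -0.28679656982421875 (69.75552368164062, 51.44881057739258) 0.2157583087682724 2.1188358126913194
nest [551.94 150.14  22.  ] module [549.51 150.99] bottom z 24.299611621629907 need tool dx,dy 2.58 0.08 yaw tool/fix -17.330581620156718 -17.41179440015467
```

View pics/w9c.png

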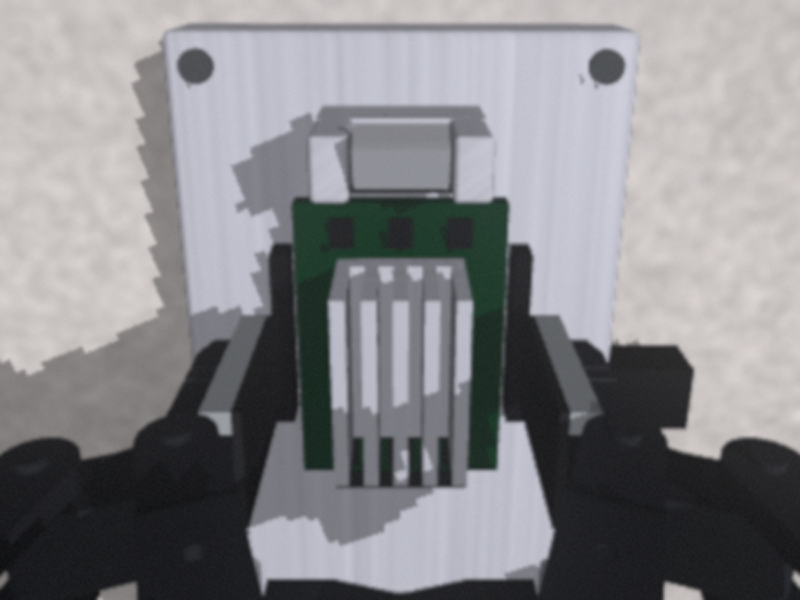

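Emit:
drive_tool --deltas "0 0 -0.005 0 0.05; 0 0 -0.015 0 0.05; 0 0 -0.04 0 0.05; 0 0 -0.09 0 0.05; 0 0 -0.14 0 0.05; 0 0 -0.19 0 0.05; 0 0 -0.22 0 0.03; 0 0 -0.22 0 0.0; 0 0 -0.22 0 0.0"

```text
clock: 16.05
eef_pos: [551.4, 149.9, 251.1]
tool_rot: [3.141, 0.001, -0.303]
force: [-1.1, -0.5, -0.5]
width: -0.0
```

```bash
cat >> m.py <<'E'
YF=np.radians(-17.41); O=np.array([551.94,150.15])-10*np.array([np.cos(YF),np.sin(YF)])
def tofix(P):
    x=P[...,0]-O[0];y=P[...,1]-O[1];c,s=np.cos(YF),np.sin(YF)
    return np.stack([x*c+y*s,-x*s+y*c,P[...,2]],-1)
def fix2w(x,y): c,s=np.cos(YF),np.sin(YF); return O+np.array([x*c-y*s,x*s+y*c])
E
python3 - <<'E'
from m import *
np.set_printoptions(precision=2,suppress=True)
s=ctrl.read_state();print(s['eef_pos'],s['force'],s['width'])
for n in ('scene','side','wrist'):
    p=shot(n,n+'10.png');np.save(n+'10.npy',p,allow_pickle=True)
    F=tofix(cloud(p))
    k=(F[...,0]>-140)&(F[...,0]<-50)&(abs(F[...,1])<36)&(F[...,2]>75)&(F[...,2]<200)
    q=F[k]
    print(n,k.sum())
    if k.sum()>30 and n!='wrist':
        for lo in range(75,195,20):
            r=q[(q[:,2]>lo)&(q[:,2]<lo+20)]
            if len(r): print(lo,len(r),np.percentile(r[:,0],[5,50,95]),r[:,1].min(),r[:,1].max(),r[:,2].mean(),r[:,2].max())
    if n=='wrist':
        h=(F[...,2]>40)&(F[...,2]<56)&(abs(F[...,0]-10)<25)&(abs(F[...,1])<20)
        r=F[h]; print('heatsink top',h.sum(),np.median(r[:,2]),cv2.minAreaRect(r[:,:2].astype(np.float32)))
        b=(F[...,2]>28)&(F[...,2]<33)&(abs(F[...,0]-10)<40)&(abs(F[...,1])<26); r=F[b];print('board',cv2.minAreaRect(r[:,:2].astype(np.float32)))
        A=np.c_[F[h][:,:2],np.ones(h.sum())]; 
        tp=F[h]; tp=tp[abs(tp[:,2]-np.median(tp[:,2]))<3]; print('tilt',np.linalg.lstsq(np.c_[tp[:,:2],np.ones(len(tp))],tp[:,2],rcond=None)[0])
E
```

```text
[551.37 149.86 251.05] [-1.13 -0.47 -0.54] -0.00794140525747471
scene 637
75 121 [-82.15 -76.14 -71.15] -35.45842811372971 30.59553489105181 85.52266006799702 94.99028203024898
95 106 [-91.29 -84.64 -77.56] -35.87609985548703 32.163251942918336 105.77659772512253 114.96107714772666
115 127 [-99.23 -91.96 -80.34] -34.850851657227985 31.08300484416931 125.12293150970457 134.90704841212687
135 144 [-110.51 -103.75  -91.96] -34.86328046098561 34.221425797463894 144.26023961509014 154.9138951541904
155 115 [-121.34 -112.54 -106.55] -35.58889494004016 31.503227763624814 164.245966869294 174.447547490362
175 24 [-115.82 -104.01 -101.26] -13.639313431161394 8.19195574842124 178.62537048747723 183.32565219855928
side 406
75 35 [-88.31 -83.07 -77.45] -30.90207173462329 32.70270776692449 84.35653632438266 94.55298857248192
95 42 [-98.66 -93.64 -83.61] -31.114401010224906 33.22019228073967 106.41157744336269 114.95572550421502
115 47 [-106.76 -102.33  -86.02] -31.200827847154606 32.86005269269421 125.39311281195322 134.01058428324768
135 58 [-116.81 -109.69  -94.32] -30.835462120804774 33.013922920078244 143.826385951957 154.4834801337994
155 141 [-123.91 -120.91 -115.51] -33.138457778003804 33.25297023418106 168.8845297178966 174.92491121172566
175 83 [-120.53 -111.67 -105.01] -19.91526187060957 10.957824973482815 178.45229875217473 183.3613790778886
wrist 677
heatsink top 708 49.32563309170786 ((10.155335426330566, 0.5102653503417969), (40.23811721801758, 25.503324508666992), 0.3406890630722046)
board ((9.94108772277832, 0.010986328125), (74.12056732177734, 51.807334899902344), 0.16264986991882324)
tilt [-0.   -0.   49.41]
```

View pics/wrist10.png

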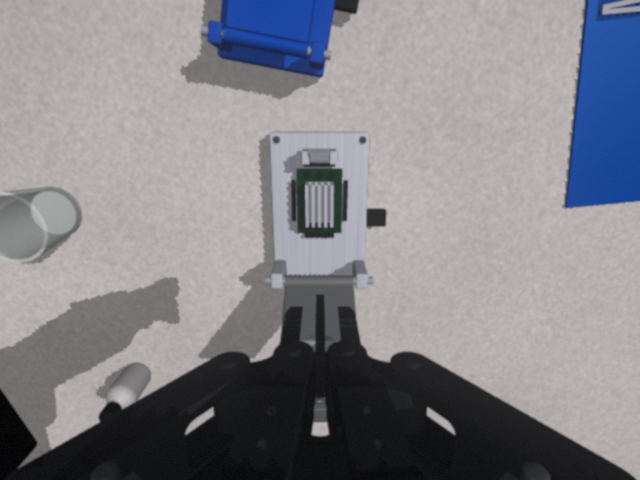

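Emit:
drive_tool --deltas "-0.03 0 0 0 0; -0.07 0 0 0 0; -0.11 0 0 0 0; -0.145 0 0 0 0; -0.158 0 0 0 0; -0.158 0 0 0 0; -0.158 0 0 0 0"

```text
clock: 17.08
eef_pos: [402.8, 196.6, 251.4]
tool_rot: [-3.141, -0.001, -0.304]
force: [-1.5, -0.9, -0.4]
width: 0.0
```

```bash
python3 - <<'E'
from m import *
np.set_printoptions(precision=2,suppress=True)
s=ctrl.read_state();print(s['eef_pos'],s['force'],s['width'],s['qpos'],tofix(s['eef_pos']))
p=shot('wrist','w11.png');np.save('w11.npy',p,allow_pickle=True)
F=tofix(cloud(p))
k=(F[...,0]>-140)&(F[...,0]<-50)&(abs(F[...,1])<36)&(F[...,2]>66)&(F[...,2]<200);q=F[k]
for lo in range(66,195,15):
    r=q[(q[:,2]>lo)&(q[:,2]<lo+15)]
    if len(r): print(lo,len(r),np.percentile(r[:,0],[5,50,95]),r[:,1].min(),r[:,1].max(),r[:,2].mean())
h=(F[...,2]>40)&(F[...,2]<56)&(abs(F[...,0]-10)<25)&(abs(F[...,1])<20)
r=F[h]; print('heatsink top',h.sum(),np.median(r[:,2]),cv2.minAreaRect(r[:,:2].astype(np.float32)))
E
```

```text
[402.79 196.62 251.42] [-1.47 -0.9  -0.41] 0.02525530818142363 [-0.73  0.32  0.27  2.03 -0.12  0.8  -2.26] [-146.22   -0.29  251.42]
66 741 [-73.49 -70.51 -66.65] -32.812648081854995 33.05591029380042 73.63363437472171
81 640 [-80.51 -76.38 -74.19] -32.59565861886569 33.035463623601 87.74752848947502
96 698 [-87.06 -83.76 -77.14] -32.885404481480826 33.08073613923867 104.56645406591774
111 1029 [-94.12 -88.92 -79.75] -32.76762496087028 33.3857523362599 118.61155555911053
126 1537 [-101.22  -96.99  -86.97] -32.70806759979874 33.02571478947951 134.84533366695737
141 1346 [-108.21 -104.14  -93.75] -32.81040597981517 33.227676151783186 147.0109348293301
156 1636 [-121.07 -114.2  -109.36] -32.95004878717014 33.031157721926704 165.82921043272978
171 1388 [-120.94 -111.21 -101.41] -30.862243432539735 31.69640787012186 176.9467684240521
heatsink top 930 49.27220945311052 ((6.762357711791992, 0.2019052505493164), (25.85763168334961, 34.136478424072266), 89.84313201904297)
```

View pics/w11.png

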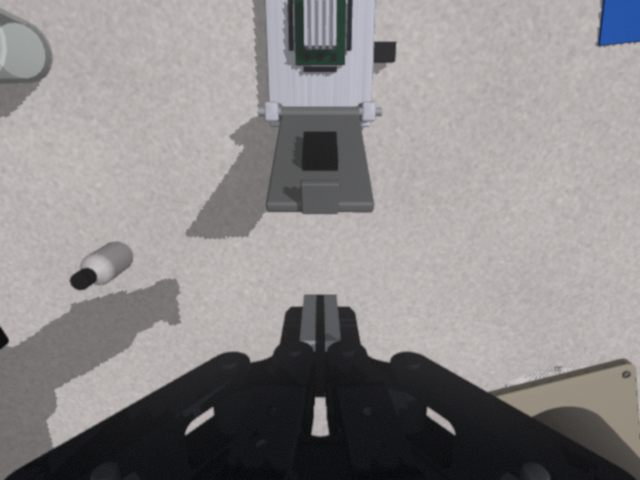

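Emit:
drive_tool --deltas "-0.004 0 0.02 0 0; -0.004 0 0.05 0 0; -0.004 0 0.08 0 0; -0.004 0 0.099 0 0; -0.004 0 0.099 0 0"

```text
clock: 17.75
eef_pos: [397.6, 197.3, 151.3]
tool_rot: [3.139, 0.001, -0.304]
force: [0.6, 0.1, 1.1]
width: 0.2
```

```bash
python3 - <<'E'
from m import *
np.set_printoptions(precision=2,suppress=True)
s=ctrl.read_state();print(s['eef_pos'],s['force'],s['width'],tofix(s['eef_pos']))
p=shot('wrist','w12.png');np.save('w12.npy',p,allow_pickle=True)
F=tofix(cloud(p))
k=(F[...,0]>-140)&(F[...,0]<-50)&(abs(F[...,1])<36)&(F[...,2]>150)&(F[...,2]<200);q=F[k]
r=q[(q[:,2]>156)&(q[:,2]<175)];print(np.percentile(r,[1,50,99],axis=0))
# finger front face
k=(F[...,0]<-128)&(F[...,0]>-170)&(abs(F[...,1])<30)&(F[...,2]>145)&(F[...,2]<230);q=F[k]
for lo in range(145,225,10):
    r=q[(q[:,2]>lo)&(q[:,2]<lo+10)]
    if len(r): print(lo,len(r),r[:,0].max(),r[:,1].min(),r[:,1].max())
E
```

```text
[397.59 197.26 151.26] [0.56 0.06 1.12] 0.16250185600494368 [-151.38   -1.23  151.26]
[[-139.79  -31.81  156.28]
 [-114.99   -0.37  168.61]
 [-108.7    32.06  174.76]]
145 10 -140.52627537085817 -5.977384524837859 5.388661921521255
155 673 -139.62070159848136 -14.350818792182665 12.487707485163604
165 985 -139.4153571354844 -14.569313863499303 12.673959941519655
175 1037 -139.47245186183514 -14.504917991735343 12.80274667726448
185 1548 -136.83568957662652 -22.306715407477444 20.673481686278954
195 4758 -136.5843198842377 -29.998426654853183 29.999461043753094
205 6406 -134.90858376997033 -29.998713781741298 29.99753872886312
215 3544 -132.85457688928267 -29.989250060751818 29.999134876769176
```

View pics/w12.png

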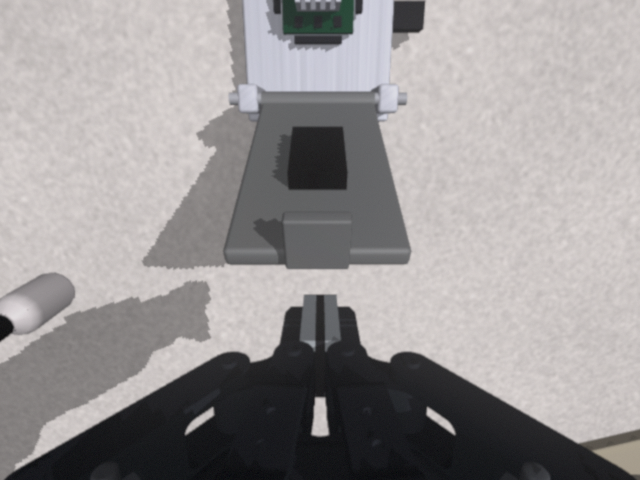

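Emit:
drive_tool --deltas "0.007 0 0 0 0; 0.012 0 0 0 0; 0.017 0 0 0 0; 0.022 0 0 0 0; 0.028 0 0 0 0; 0.034 0 0 0 0; 0.041 0 0 0 0; 0.048 0 0 0 0; 0.055 0 0 0 0; 0.062 0 0 0 0; 0.068 0 0 0 0; 0.068 0 0 0 0"

```text
clock: 19.3
eef_pos: [463.0, 177.7, 152.4]
tool_rot: [-3.141, -0.001, -0.303]
force: [-0.4, 0.9, -0.5]
width: 0.1
```

```bash
python3 - <<'E'
from m import *
np.set_printoptions(precision=2,suppress=True)
s=ctrl.read_state();print(s['eef_pos'],s['force'],s['width'],tofix(s['eef_pos']))
p=shot('wrist','w13.png')
q=shot('side')
cv2.imwrite('pics/s13.png',cv2.resize(q['color'][210:340,230:403,::-1],(800,600),interpolation=2))
E
```

```text
[463.04 177.67 152.41] [-0.44  0.89 -0.49] 0.1009544055797089 [-83.07  -0.34 152.41]
```

View pics/w13.png

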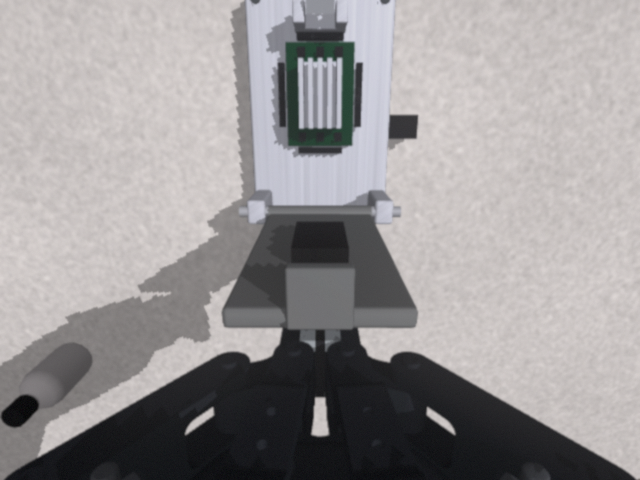

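View pics/s13.png

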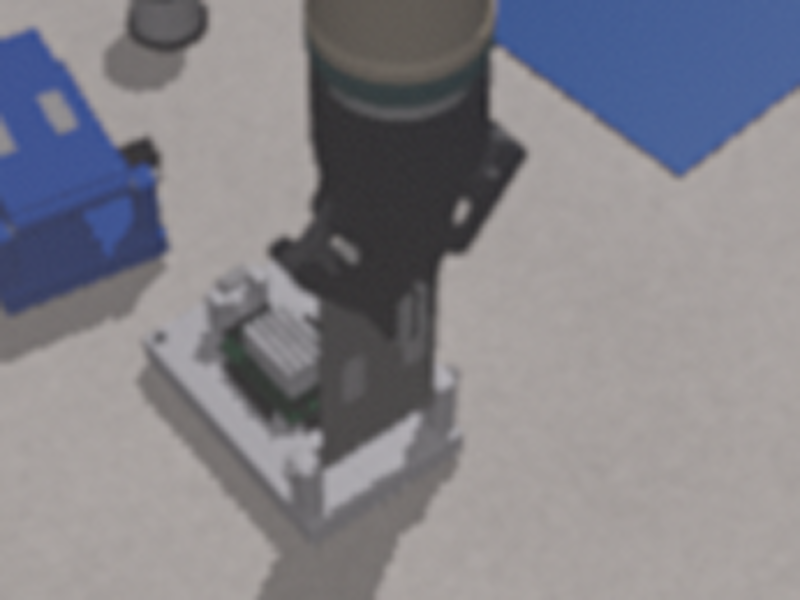

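Emit:
drive_tool --deltas "0.009 0 -0.001 0 0; 0.018 0 -0.0016 0 0; 0.0285 0 -0.0023 0 0; 0.039 0 -0.0025 0 0; 0.05 0 -0.001 0 0; 0.061 0 0.0012 0 0; 0.0715 0 0.0055 0 0; 0.0814 0 0.0105 0 0; 0.0905 0 0.0175 0 0; 0.0995 0 0.025 0 0; 0.1075 0 0.034 0 0; 0.1075 0 0.034 0 0"

```text
clock: 20.9
eef_pos: [565.6, 145.4, 117.6]
tool_rot: [3.141, -0.0, -0.303]
force: [0.4, 0.2, 0.4]
width: 0.1
```

```bash
python3 - <<'E'
from m import *
np.set_printoptions(precision=2,suppress=True)
s=ctrl.read_state();print(s['eef_pos'],s['force'],s['width'],tofix(s['eef_pos']))
p=shot('wrist','w14.png')
F=tofix(cloud(p));k=(F[...,0]>-50)&(F[...,0]<70)&(abs(F[...,1])<33)&(abs(F[...,1])>15)&(F[...,2]>60)&(F[...,2]<160);q=F[k]
for lo in range(-50,70,10):
    r=q[(q[:,0]>lo)&(q[:,0]<lo+10)]
    if len(r): print(lo,len(r),r.mean(0))
E
```

```text
[565.65 145.37 117.63] [0.36 0.19 0.44] 0.05496783962160611 [ 24.51  -0.46 117.63]
-30 1 [-20.05 -32.8   85.7 ]
-20 215 [-13.6    1.78  91.34]
-10 470 [-4.41  0.65 96.63]
0 681 [  5.21   0.34 101.94]
10 893 [ 15.2    0.25 107.53]
20 1149 [ 25.14   0.16 113.1 ]
30 1424 [ 34.98   0.19 120.66]
40 2107 [ 45.56   0.07 122.25]
```

View pics/w14.png

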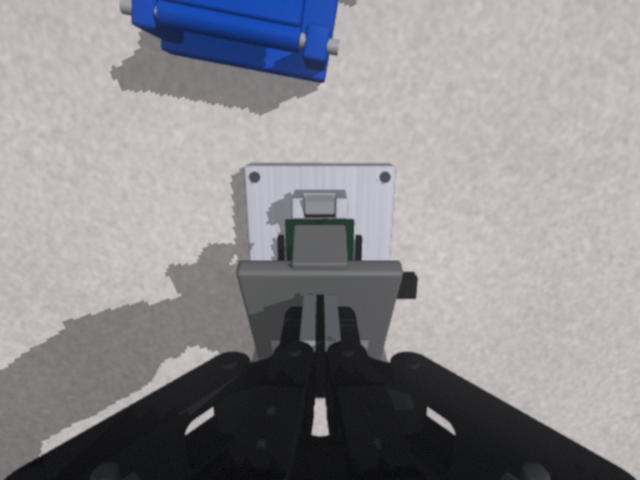

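Emit:
drive_tool --deltas "0.0035 0 0.004 0 0; 0.007 0 0.0085 0 0; 0.01 0 0.0135 0 0; 0.013 0 0.019 0 0; 0.0155 0 0.0245 0 0; 0.0175 0 0.03 0 0; 0.019 0 0.0335 0 0; 0.0205 0 0.037 0 0; 0.0205 0 0.037 0 0"

```text
clock: 22.08
eef_pos: [584.7, 139.6, 81.2]
tool_rot: [3.141, -0.0, -0.303]
force: [-1.1, 0.5, 0.3]
width: 0.2
```

```bash
cat >> m.py <<'E'
def lid(name):
    np.set_printoptions(precision=2,suppress=True)
    s=ctrl.read_state();print(s['clock'],s['eef_pos'],s['force'],tofix(s['eef_pos']))
    p=shot('wrist',name+'.png')
    F=tofix(cloud(p));k=(F[...,0]>-30)&(F[...,0]<64)&(abs(F[...,1])<31)&(abs(F[...,1])>18)&(F[...,2]>58)&(F[...,2]<s['eef_pos'][2]+8);q=F[k]
    for it in range(3):
        A=np.c_[q[:,0],np.ones(len(q))];c=np.linalg.lstsq(A,q[:,2],rcond=None)[0];r=q[:,2]-A@c;q=q[abs(r)<max(1,2*r.std())]
    print('lid slope',c[0],'z at hinge x',c[0]*-62+c[1],'z at edge 60',c[0]*60+c[1],len(q),'x range',q[:,0].min(),q[:,0].max())
E
python3 - <<'E'
from m import *
lid('w15')
E
```

```text
22.075 [584.73 139.65  81.22] [-1.12  0.53  0.32] [44.43 -0.21 81.22]
lid slope 0.15088326604210414 z at hinge x 63.536357369242594 z at edge 60 81.9441158263793 4710 x range 16.753402918810963 63.99475503869563
```

View pics/w15.png

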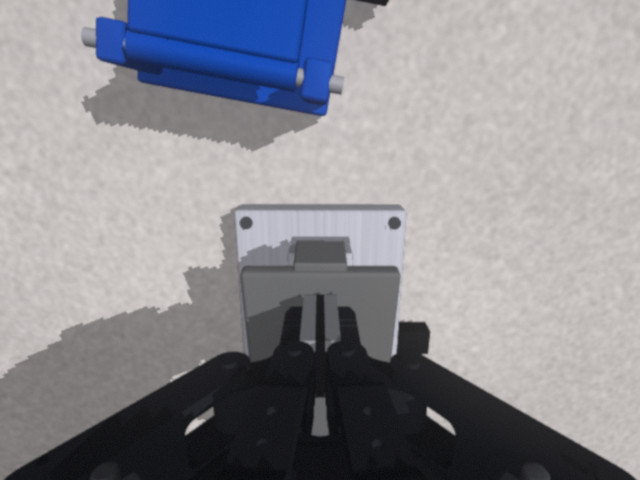

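Emit:
drive_tool --deltas "0.004 0 0.001 0 0; 0.008 0 0.002 0 0; 0.012 0 0.003 0 0; 0.0135 0 0.004 0 0; 0.0135 0 0.0055 0 0; 0.0135 0 0.007 0 0; 0.0135 0 0.007 0 0; 0.0135 0 0.007 0 0"

```text
clock: 23.12
eef_pos: [597.7, 135.7, 74.5]
tool_rot: [-3.142, -0.001, -0.303]
force: [0.9, -0.2, 1.4]
width: -0.3
```

```bash
python3 - <<'E'
from m import *
lid('w16')
E
```

```text
23.125 [597.67 135.68  74.52] [ 0.92 -0.22  1.35] [57.97 -0.13 74.52]
lid slope 0.0876104548010944 z at hinge x 63.039335131255676 z at edge 60 73.72781061698919 3139 x range 31.841327800784395 63.99590069472151
```

Emit:
drive_tool --deltas "0 0 0.001 0 0; 0 0 0.002 0 0; 0 0 0.002 0 0"

```text
clock: 23.55
eef_pos: [597.5, 135.8, 72.4]
tool_rot: [-3.142, -0.0, -0.303]
force: [0.6, -0.7, 1.2]
width: -0.0
```

Emit:
drive_tool --deltas "0 0 0.0005 0 0; 0 0 0.001 0 0; 0 0 0.001 0 0"

```text
clock: 23.92
eef_pos: [597.5, 135.8, 71.5]
tool_rot: [-3.141, -0.0, -0.303]
force: [1.0, -1.7, 2.6]
width: 0.1
```

Emit:
drive_tool --deltas "0 0 0.0005 0 0; 0 0 0.001 0 0; 0 0 0.001 0 0"

```text
clock: 24.3
eef_pos: [597.6, 135.8, 70.6]
tool_rot: [-3.141, -0.0, -0.303]
force: [0.4, -0.6, 5.2]
width: -0.1
```

Emit:
drive_tool --deltas "0 0 0.0005 0 0; 0 0 0.001 0 0; 0 0 0.001 0 0"

```text
clock: 24.68
eef_pos: [597.7, 135.8, 69.9]
tool_rot: [-3.141, -0.0, -0.303]
force: [-1.0, 0.2, 8.0]
width: -0.1
```

Emit:
drive_tool --deltas "0 0 0.0005 0 0; 0 0 0.001 0 0; 0 0 0.001 0 0"

```text
clock: 25.05
eef_pos: [597.7, 135.8, 69.2]
tool_rot: [-3.141, -0.001, -0.303]
force: [-0.3, -0.7, 9.8]
width: 0.1
```

Emit:
drive_tool --deltas "0 0 0.0005 0 0; 0 0 0.001 0 0; 0 0 0.001 0 0"

```text
clock: 25.42
eef_pos: [597.8, 135.8, 68.5]
tool_rot: [-3.141, -0.001, -0.303]
force: [-0.9, -0.5, 10.6]
width: -0.1
```

Emit:
drive_tool --deltas "0 0 0.0004 0 0; 0 0 0.0008 0 0; 0 0 0.0008 0 0"

```text
clock: 25.8
eef_pos: [597.8, 135.7, 68.0]
tool_rot: [-3.141, -0.001, -0.303]
force: [-2.2, -0.9, 13.0]
width: -0.4
```

Emit:
drive_tool --deltas "0 0 0.0004 0 0; 0 0 0.0007 0 0; 0 0 0.0007 0 0"

```text
clock: 26.18
eef_pos: [597.8, 135.7, 67.4]
tool_rot: [-3.141, -0.001, -0.303]
force: [-2.4, -0.7, 14.3]
width: 0.2
```

Emit:
drive_tool --deltas "0 0 0.0003 0 0; 0 0 0.0006 0 0; 0 0 0.0006 0 0"

```text
clock: 26.55
eef_pos: [597.9, 135.7, 66.9]
tool_rot: [-3.141, -0.001, -0.303]
force: [-2.3, -0.5, 16.2]
width: 0.1
```

Emit:
drive_tool --deltas "0 0 0.0003 0 0; 0 0 0.0005 0 0; 0 0 0.0005 0 0"

```text
clock: 26.92
eef_pos: [597.9, 135.7, 66.5]
tool_rot: [-3.141, -0.001, -0.303]
force: [-2.6, -1.4, 15.5]
width: 0.2
```

```bash
python3 - <<'E'
from m import *
lid('w17')
E
```

```text
26.925 [597.94 135.72  66.51] [-2.56 -1.41 15.51] [58.21 -0.01 66.51]
lid slope 0.0488635086148646 z at hinge x 60.177486953149455 z at edge 60 66.13883500416293 3081 x range 33.063311752537246 63.99702558400143
```

Emit:
drive_tool --deltas "0 0 0.0003 0 0; 0 0 0.0005 0 0; 0 0 0.0005 0 0"

```text
clock: 27.35
eef_pos: [598.0, 135.7, 66.0]
tool_rot: [-3.141, -0.001, -0.303]
force: [-1.7, -2.0, 14.8]
width: 0.2
```

Emit:
drive_tool --deltas "0 0 0.0003 0 0; 0 0 0.0005 0 0; 0 0 0.0005 0 0"

```text
clock: 27.72
eef_pos: [598.0, 135.7, 65.6]
tool_rot: [-3.141, -0.001, -0.303]
force: [-1.7, -1.5, 15.7]
width: -0.2
```

Emit:
drive_tool --deltas "0 0 0.0003 0 0; 0 0 0.0005 0 0; 0 0 0.0005 0 0"

```text
clock: 28.1
eef_pos: [598.1, 135.7, 65.2]
tool_rot: [-3.141, -0.001, -0.303]
force: [-0.9, -1.3, 15.8]
width: 0.3
```

Emit:
drive_tool --deltas "0 0 0.0003 0 0; 0 0 0.0005 0 0; 0 0 0.0005 0 0"

```text
clock: 28.48
eef_pos: [598.1, 135.7, 64.7]
tool_rot: [-3.141, -0.001, -0.303]
force: [-2.2, -1.4, 16.0]
width: 0.2
```

```bash
python3 - <<'E'
from m import *
lid('w18')
E
```

```text
28.475 [598.11 135.68  64.68] [-2.21 -1.39 15.96] [58.38  0.01 64.68]
lid slope 0.03561631954558879 z at hinge x 60.00056169405333 z at edge 60 64.34575267861517 3045 x range 33.95854828285618 63.99699007941766
```

View pics/w18.png

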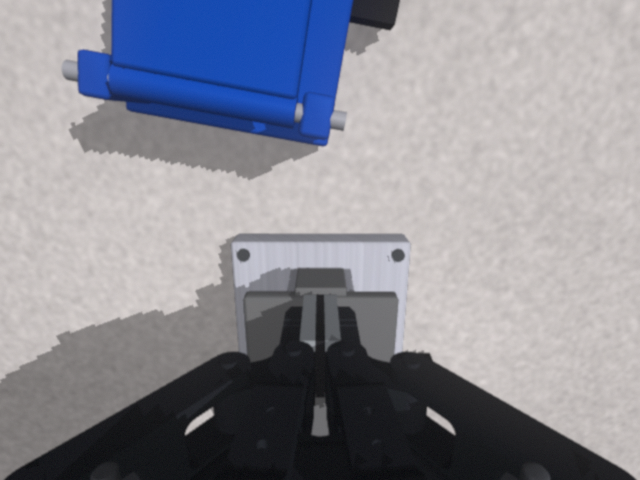

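Emit:
drive_tool --deltas "0 0 0.0003 0 0; 0 0 0.0005 0 0; 0 0 0.0005 0 0"

```text
clock: 28.9
eef_pos: [598.3, 135.6, 62.7]
tool_rot: [-3.141, -0.002, -0.303]
force: [2.3, -0.1, 4.8]
width: 0.1
```

Emit:
drive_tool --deltas "0 0 0.0003 0 0; 0 0 0.0005 0 0; 0 0 0.0005 0 0"

```text
clock: 29.28
eef_pos: [598.3, 135.6, 62.3]
tool_rot: [-3.141, -0.002, -0.303]
force: [2.2, -0.6, 7.3]
width: -0.1
```

Emit:
drive_tool --deltas "0 0 0.0003 0 0; 0 0 0.0005 0 0; 0 0 0.0005 0 0"

```text
clock: 29.65
eef_pos: [598.3, 135.6, 62.0]
tool_rot: [-3.141, -0.002, -0.303]
force: [2.3, -0.8, 9.3]
width: -0.1
```

```bash
python3 - <<'E'
from m import *
lid('w19')
E
```

```text
29.65 [598.33 135.6   62.  ] [ 2.25 -0.83  9.34] [58.62 -0.   62.  ]
lid slope -0.0019118766387342641 z at hinge x 61.7964620013101 z at edge 60 61.563213051384515 3045 x range 34.512089554065305 63.99897765358274
```

Emit:
drive_tool --deltas "0 0 -0.001 0 0; 0 0 -0.003 0 0; 0 0 -0.006 0 0; 0 0 -0.02 0 0; 0 0 -0.05 0 0; 0 0 -0.09 0 0; 0 0 -0.13 0 0; 0 0 -0.16 0 0; -0.03 0 -0.16 0 0; -0.06 0 -0.16 0 0; -0.06 0 -0.16 0 0"

```text
clock: 31.08
eef_pos: [537.6, 154.9, 221.9]
tool_rot: [-3.141, 0.003, -0.3]
force: [0.5, -0.8, 1.0]
width: 0.3
```

```bash
python3 - <<'E'
from m import *
lid('w20')
p=shot('wrist');F=tofix(cloud(p))
for t in [(40,25),(40,-25),(-20,25),(-20,-25),(60,0)]:
    k=(abs(F[...,0]-t[0])<5)&(abs(F[...,1]-t[1])<5)&(F[...,2]<90);print(t,np.median(F[k][:,2]) if k.sum() else None)
q=shot('side');x=shot('scene')
cv2.imwrite('pics/s20.png',np.hstack([cv2.resize(x['color'][180:260,280:387,::-1],(400,300),interpolation=2),cv2.resize(q['color'][225:325,230:363,::-1],(400,300),interpolation=2)]))
E
```

```text
31.075 [537.56 154.9  221.88] [ 0.45 -0.79  0.96] [ -5.14   0.23 221.88]
lid slope 0.005832757354470596 z at hinge x 63.47356467742207 z at edge 60 64.18516107466748 3386 x range -29.969974531945414 63.78200265294077
(40, 25) 64.09555413391101
(40, -25) 63.99846037125127
(-20, 25) 63.627979926612056
(-20, -25) 63.640884660841124
(60, 0) 64.15798657010009
```

View pics/w20.png

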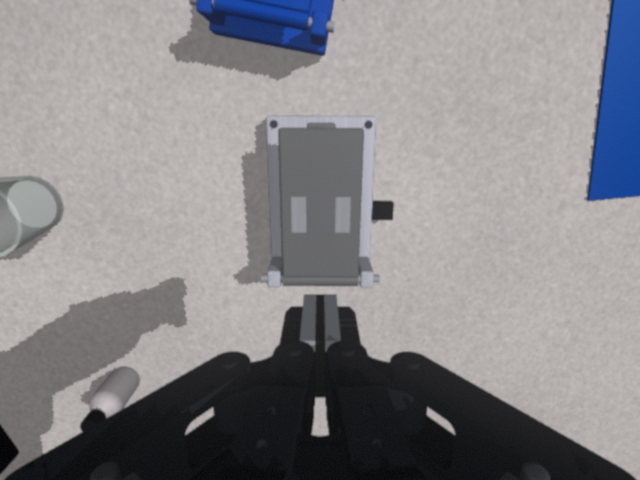

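View pics/s20.png

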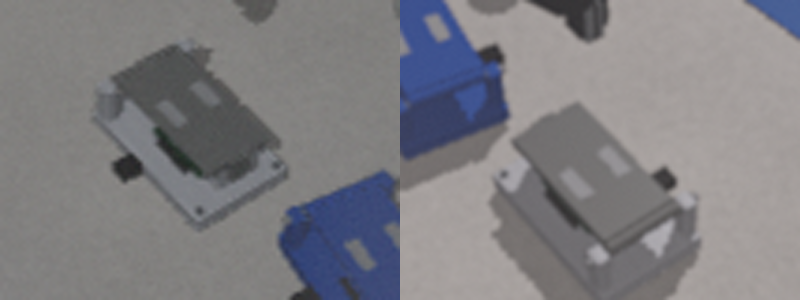

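The lid is level at 64 mm with a slope of 0.006 rad, and it stays shut with the robot clear of it. I'm handing the job in.

```bash
python3 -c "
from cell import ctrl
print(ctrl.finish_job())"
```

```text
the job is handed in; nothing more can be done
None
```

The module is loaded in the aluminium fixture's nest and the lid is latched over it. I handed the job in at about 31 s, with the robot clear of everything. The hand-in gave no verdict.

**Module:** I gripped the heatsink, lined the module up with the nest using the wrist camera, and lowered it in small steps. It showed no contact force above sensor noise. After release and before closing the lid, the module measured about 0.5 mm from the nest centre, within 0.4° of the fixture's axis and with no measurable tilt. The heatsink top read 49.4 mm against an expected 50 mm, which is within the camera calibration.

**Lid:** I swung it over from behind and pressed its free edge down in steps of 1 mm or less. The highest force I read was about 16 N. The force then dropped to 4.8 N at the snap. I pressed about 1 mm further, up to 9 N, before lifting away.

**Last checks:** With the hand clear, the lid's slope measured 0.006 rad and its face was about 64 mm above the bench, both matching the latched state.
- **Not measured:** I could not read the contact plate's depression, or see the module clearly once the lid was down. That the module is pressed down follows only from the lid having latched.
- **Bystanders:** I did not touch any of the other things on the bench or measure their positions again at the end.
- **Disagreement:** The arm's commanded and measured positions differed by 1 to 2 mm, so I corrected from the camera before lowering the module.

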